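# Dock the conference puck and switch the charger on past its safety tab

### The job

Take the round speakerphone puck off its leaning desk stand and stand it upright between the tines of the free bay of the charging rack, lowering it in rather than dropping it. Then slide the safety tab on the charger's power box fully aside and press the button underneath it all the way down, leaving the tab open. Leave the puck that is already docked, and everything else on the desk, where it is.

Things in the scene. Friction and masses are not known exactly. Their poses are not given: they have to be found in the camera images.
- puck: puck to be docked: black disc, 100 mm in diameter, 22 mm thick, 0.22 kg, grey cloth on one face. Origin at its centre, z = disc axis, out of the cloth. Starts on the stand leaning 25 deg from upright, top edge tipped to the stand's -x (robot side), its own x pointing down the slope. Its upper part, from 8 mm above the centre, is clear of the stand; draw it up along the slope
- stand: aluminium desk stand, fixed, base 125 x 110 x 10 mm, origin under its centre; the puck's centre starts 88 mm straight above. A sloping 6 mm back plate behind the puck's lower half, two rubber pegs under its rim and a lip about 10 mm high in front of its foot
- docked_puck: a second, identical puck (100 mm in diameter, 22 mm thick, origin at its centre, z its axis) already standing loose in the rack's other bay, 80 mm from the free one; to be left there
- rack: charging rack, fixed, base 120 x 180 x 12 mm, origin under its centre. Bays at its y = -40 mm (free) and +40 mm (taken); a docked puck stands with its axis along the rack's y. Each bay: four 6 mm wire tines at x = -30 and 30 mm, 27 mm apart in y, 85 mm tall, tips flared outwards. The rim rests on two 10 mm bars along y at x = -30 and 30 mm, which stop rolling
- free_bay (a point): where the centre of a docked puck comes to be in the free bay: 68 mm above the table, at rack x = 0, y = -40 mm; axes as the rack's
- power_box: the charger's power box, fixed: grey, 110 (x) by 180 (y) by 55 mm, origin under its centre. Two rails along y on top, at x = -34 and 34 mm (tops 71 mm above the table, 60 mm apart inside). The button is at y = -32 mm, hidden under the closed tab; the tab slides between the rails towards the box's +y
- lock_tab (a joint): travel of the safety tab towards the power box's +y, m: 0 closed (covering the button), 0.064 fully aside at its stop; it starts within 6 mm of closed. Friction about 2 N holds it wherever it is left.
- tab_grip (a point): middle of the top of the tab's upright fin, 95 mm above the table; moves with the tab; axes as the power box's. The tab is a white plate 58 x 58 x 6 mm (upper face 69 mm above the table) with the fin on its middle: 40 mm along the box's x, 12 mm thick along its y, 26 mm high
- button (a joint): travel of the push button, m: 0 up, 0.006 fully down; springs back up. Takes about 1.5 N to start and 5 N fully down.
- button_top (a point): centre of the top of the round black push button, 36 mm in diameter, 61 mm above the table when up, at the power box's x = 0, y = -32 mm
- breadboard: white electronics prototyping board with a small circuit board on it, 55 x 165 x 21 mm, loose, lying flat; origin under its centre
- mouse: white computer mouse, 105 x 58 x 28 mm, loose; origin under its centre
- marker: marker pen, 130 mm long, 20 mm thick, lying along its own x; loose; origin under its middle
Mind the look-alikes: they are no part of the job. What is shaped like the puck but yellow is not meant.

How it is judged (in metres and radians):
On the way, in this order (a step that is already met when the one before it is completed fails the run):
1. the puck stands upright in the rack's free bay, let go (distance between puck and free_bay below 0.01 m and angle between the z axis of puck and the y axis of rack, either way round below 0.15 rad and linear speed of puck below 0.03 m/s and contact force between the fingers and puck below 0.2 N), for 0.2 s.
2. the safety tab is slid fully aside (value of joint lock_tab above 0.055 m), for 0.1 s.
3. the button is pressed all the way down (value of joint button above 0.0045 m), for 0.1 s.
At the end, for the whole second after the job is handed in: puck released and at rest in the free bay (centre within 10 mm of its seat, axis within 0.15 rad of the rack's y); tab at least 55 of its 64 mm aside; button up again after having been pressed at least 4.5 of its 6 mm; other puck within 15 mm of its start (all of step 1 and value of joint lock_tab above 0.055 m and value of joint button below 0.0015 m and distance of docked_puck from where it was at the start of the episode below 0.015 m); the robot touches nothing.
It fails at once if the puck is dropped: it moves faster than 0.6 m/s while the fingers do not hold it (linear speed of puck above 0.6 m/s and contact force between the fingers and puck below 0.2 N).
It fails at once if the docked puck is moved by more than 30 mm (distance of docked_puck from where it was at the start of the episode above 0.03 m).
It fails at once if a bystander on the desk is moved by more than 40 mm (distance of any of breadboard, mouse, marker from where it was at the start of the episode above 0.04 m).
It also fails if it takes over 64 s, if anything falls off the work surface, if the arm or the gripper's body presses on something with over 40 N, if the wrist force passes 120 N, or if a joint passes its speed limit or range.

### The arm

A 6-joint arm with a two-finger parallel gripper is mounted at the origin on the work surface. World frame = base frame: x ahead of the robot, y to its left, z up, the work surface at z = 0. Lengths are in mm, angles in rad, forces in N, time in s.
With the tool pointing down it reaches from about 350 to 875 mm from the base axis. Payload 4.2 kg.
Tool frame: the origin (TCP) lies between the finger pads; the fingertips stand 19 mm ahead of it and the grasp point (between the pads) is the TCP; y points along the fingers, z is the direction in which the jaws open and shut, and the axes are right-handed (so a half turn about y gives the same grasp; the last joint's range is limited). The gripper opens to 85 mm and grips with 20 to 120 N. Pads are 22 mm wide; open, the fingers measure 114 mm over their backs; the gripper's body (76 mm by 85 mm) begins 54 mm behind the grasp point. The pads swing forward as they close: fully open they stand 13 mm farther back than shut.
Start: joints at [-0.93, 0.385, 0.008, 0, -1.194, -0.259], TCP at [232.883, -579.97, 250.312] pointing down, gripper open.
Joint ranges: [-3.14, 3.14], [-1.21, 2.06], [-1.07, 1.41], [-3.16, 2.05], [-2.99, -0.16], [-3.1, 3.1]. Speed limits (rad/s): [2.79, 2.79, 3.14, 3.14, 3.14, 3.14].

### API

Orientations are given as a unit quaternion [x, y, z, w].
In Python, from bench import arm gives the robot as it stands.
- The arm moves only by the shell command python3 -m inch 'ROWS'. ROWS is JSON, a list of rows, each a list of 7 numbers: the opening, from 0 (shut) to 1 (fully open), then the shift along the tool's x, y, z in cm, then the turn, a rotation vector about the tool's x, y, z in degrees. A call has 1 to 20 rows; each row is the pose to reach, as a shift and turn from the pose commanded when the call began, along the tool's axes at that moment; what a row does not reach only later rows make up. A row lasts 1/12 s, in which the tool goes at most 41.7 mm and 7.16 degrees, less where a joint would pass 70% of its speed; a pose out of reach is approached as far as the arm can. A call with a gripper value outside its range is refused whole. The fingers move at their own pace and stop on an object; the grip force is fixed at half the most. Time passes only in rows, so rows that repeat a pose let the fingers close. It gives the time, the measured TCP pose, the force and the opening at its end, in the units of the state.
- arm.read_state(): the state, without advancing time (a new reading comes with each control period).
- arm.get_image(name): name is "scene" or "top" or "wrist"; returns the picture (384x512x3 uint8, red, green, blue); there is no depth.
- arm.camera_params(name): a dict with "fx", "fy", "cx", "cy" (pixels), "D" ([k1, k2, p1, p2, k3] as OpenCV has them; the pictures are not rectified), "rvec" (rotation vector, rad) and "tvec" (3), from world to camera coordinates, as OpenCV has them. Camera axes: x right, y down, z forward; pixel columns grow to the right and rows downward; lengths in mm; the calibration is good to about 2 mm. A picture is of the moment at which its call begins: read the wrist's pose just before it. camera_params takes no time and is no camera call; for the wrist camera it gives the pose at the moment of the call.
- arm.job_done(): hands the job in, once; it reports no verdict.
Trained networks look in the newest picture that a camera, given by its name, has taken for a name from the list of things; names that differ only in an ending like _2 or _b are one class to them, and where a whole thing is asked for, a point or a joint stands for the part that bears it (a point fixed in the world has none). Each returns a list of dicts, best first, with "conf" (0 to 1); they miss things now and then, are a little off and sometimes report something else, mostly with a low value. They report only what shows in the picture. A call takes as long as a camera call. They do not tell look-alikes from the thing itself.
- arm.masks_of(label, camera): "mask" (384x512 bool, what is visible of it) and "extent" ([left, top, width, height] in pixels, round what is visible of it).
The state is a dict: "clock": time; "joints": joint angles; "joint_vel": joint speeds; "joint_efforts": joint torques, N m; "position": TCP position; "ee_rot": TCP orientation; "contact_force": force on the tool from outside, world axes, zero at the start; "wrist_torque": the same for the moment, N m; "gripper_width": finger opening in mm.
Only numpy, scipy, OpenCV 4.12 (cv2) and the standard library are available. Lean on these libraries where they do the work, as an engineer would, in place of code of your own. Each camera call takes 0.05 s, during which the arm holds its last target.

## Working session

There is one attempt and no reset: what is moved stays moved. The work goes in short steps, Python scripts to look and compute and a shell command to move; the robot and the scene stay as the last step left them, time stands still between calls to the robot, and variables do not carry over. Pictures are saved under pics/ and viewed, and the job is handed in when it is done.

```bash
ls -la; mkdir -p pics; python3 - <<'E'
from bench import arm
import cv2, numpy as np
s=arm.read_state()
for k,v in s.items(): print(k,np.round(v,4))
for n in ["scene","top","wrist"]:
    im=arm.get_image(n); cv2.imwrite(f"pics/{n}0.png",im[:,:,::-1])
    p=arm.camera_params(n); print(n,{k:np.round(v,4).tolist() for k,v in p.items()})
E
```

```text
total 12
drwxr-xr-x  3 agent agent 4096 Dec  7 15:45 .
drwxr-xr-x 23 root  root  4096 Dec  7 15:45 ..
drwxr-xr-x  2 agent agent 4096 Dec  7 15:45 pics
clock 0.0
joints [-9.304e-01  3.856e-01  6.600e-03 -5.000e-04 -1.194e+00 -2.586e-01]
joint_vel [ 0.0011 -0.0003  0.0002  0.0006  0.0013 -0.0004]
joint_efforts [-7.00000e-04 -3.92286e+01  1.88406e+01  4.18620e+00 -4.70000e-03
 -0.00000e+00]
position [ 232.6754 -579.4964  249.223 ]
ee_rot [-0.6935 -0.1339  0.1343  0.695 ]
contact_force [-1.0552  0.3919  0.0155]
wrist_torque [ 0.0192 -0.0346 -0.0222]
gripper_width 85.1956
scene {'fx': 478.8213, 'fy': 478.8213, 'cx': 258.4638, 'cy': 193.5488, 'D': [-0.1822, 0.0, 0.0, 0.0, 0.0], 'rvec': [0.9207, 2.4358, -1.1812], 'tvec': [402.0457, -145.4937, 1482.9492]}
top {'fx': 400.6902, 'fy': 400.6902, 'cx': 252.9788, 'cy': 190.1656, 'D': [-0.042, 0.0, 0.0, 0.0, 0.0], 'rvec': [2.1904, -2.1786, 0.0537], 'tvec': [9.5549, 516.5498, 961.0873]}
wrist {'fx': 270.0762, 'fy': 270.0762, 'cx': 255.9568, 'cy': 192.8285, 'D': [-0.0097, 0.0, 0.0, 0.0, 0.0], 'rvec': [-1.6674, -2.4643, -0.3332], 'tvec': [623.242, -34.9885, 377.8821]}
```

View pics/scene0.png

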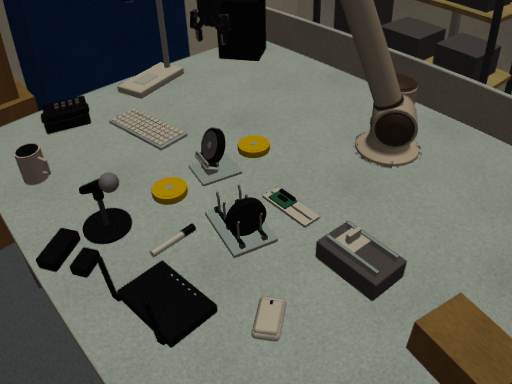

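View pics/top0.png

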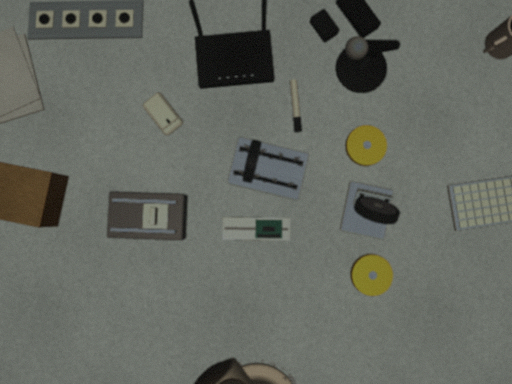

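View pics/wrist0.png

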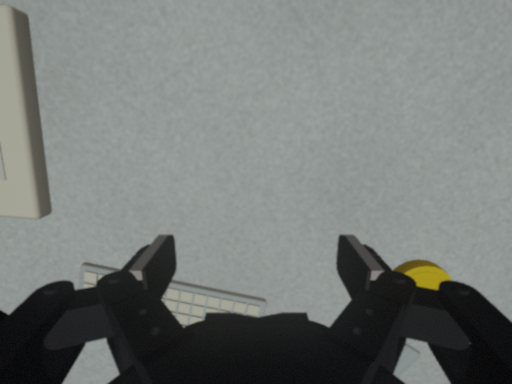

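```bash
cat > h.py <<'E'
from bench import arm
import cv2, numpy as np
from scipy.spatial.transform import Rotation as R
from scipy.optimize import least_squares
def cam(n):
    p=arm.camera_params(n); K=np.array([[p['fx'],0,p['cx']],[0,p['fy'],p['cy']],[0,0,1]])
    return K,np.array(p['D'],float),np.array(p['rvec'],float),np.array(p['tvec'],float)
def proj(P,c):
    K,D,r,t=c; return cv2.projectPoints(np.asarray(P,float).reshape(-1,1,3),r,t,K,D)[0].reshape(-1,2)
def ray(uv,c):
    K,D,r,t=c; n=cv2.undistortPoints(np.asarray(uv,float).reshape(-1,1,2),K,D).reshape(-1,2)
    M=cv2.Rodrigues(r)[0]; o=-M.T@t; d=np.c_[n,np.ones(len(n))]@M
    return o,d/np.linalg.norm(d,axis=1)[:,None]
def atz(uv,c,z):
    o,d=ray(uv,c); return o+d*((z-o[2])/d[:,2])[:,None]
def tri(obs): # list of (uv,cam)
    A=np.zeros((3,3));b=np.zeros(3);L=[]
    for uv,c in obs:
        o,d=ray(uv,c);d=d[0];M=np.eye(3)-np.outer(d,d);A+=M;b+=M@o;L.append((o,M))
    X=np.linalg.solve(A,b); return X,[float(np.linalg.norm(M@(X-o))) for o,M in L]
def Tpose(s=None):
    s=s or arm.read_state(); return np.array(s['position']),R.from_quat(s['ee_rot'])
E
python3 - <<'E'
from h import *
out={}
for n in ["top","scene"]:
    im=arm.get_image(n); c=cam(n); vis=cv2.resize(im[:,:,::-1],None,fx=1.5,fy=1.5)
    for l in ["puck","stand","rack","power_box","lock_tab","button","breadboard","mouse","marker"]:
        for m in arm.masks_of(l,n):
            k=m['mask'].astype(np.uint8); cnt,_=cv2.findContours(k,cv2.RETR_EXTERNAL,cv2.CHAIN_APPROX_NONE)
            ys,xs=np.nonzero(k); cen=(xs.mean(),ys.mean())
            print(n,l,round(m['conf'],2),m['extent'],np.round(cen,1),int(k.sum()),np.round(atz(cen,c,20)[0],0))
            if m['conf']>.3:
                cv2.drawContours(vis,[(q*1.5).astype(int) for q in cnt],-1,(0,0,255),1); cv2.putText(vis,l[:5],(int(cen[0]*1.5),int(cen[1]*1.5)),0,.4,(0,255,0))
    cv2.imwrite(f"pics/m_{n}.png",vis)
E
```

```text
top puck 0.96 [342.8, 125.4, 41.8, 40.1] [365.5 145.2] 1389 [ 628. -262.   20.]
top puck 0.86 [356.1, 196.3, 43.6, 25.5] [376.4 210.1] 901 [ 469. -287.   20.]
top puck 0.59 [347.5, 248.8, 45.4, 47.6] [371.  274.4] 1501 [ 315. -272.   20.]
top stand 0.64 [338.7, 184.4, 53.8, 52.3] [363.  210.4] 1518 [ 469. -254.   20.]
top stand 0.3 [242.3, 140.0, 17.5, 42.6] [251.1 161.3] 475 [587.  17.  20.]
top rack 0.76 [228.5, 134.5, 76.2, 64.9] [269.7 169.3] 2970 [567. -28.  20.]
top power_box 0.66 [107.0, 193.1, 79.9, 48.5] [146.9 215.7] 3593 [453. 270.  20.]
top lock_tab 0.56 [144.3, 201.8, 23.6, 27.4] [155.3 216.1] 631 [452. 249.  20.]
top lock_tab 0.42 [140.4, 91.7, 42.7, 40.9] [162.4 112.9] 923 [706. 237.  20.]
top button 0.74 [140.5, 204.0, 34.5, 26.3] [155.8 216.1] 640 [452. 248.  20.]
top breadboard 0.57 [224.6, 213.3, 67.4, 27.9] [255.7 228.7] 1492 [423.   5.  20.]
top mouse 0.96 [140.6, 91.9, 42.2, 42.8] [162.8 113.8] 942 [704. 236.  20.]
top marker 0.63 [288.8, 78.9, 12.2, 54.1] [295.  105.4] 397 [726. -90.  20.]
top marker 0.59 [138.9, 91.6, 44.3, 42.0] [162.5 113.5] 978 [705. 237.  
[... 282 characters left out ...]
.3, 39.7] [213.1 169.1] 1037 [ 488. -250.   20.]
scene stand 0.44 [200.6, 130.1, 25.8, 35.6] [212.8 145. ] 688 [ 412. -354.   20.]
scene rack 0.75 [208.2, 197.5, 69.2, 59.2] [239.2 232.6] 1554 [599.   7.  20.]
scene power_box 0.63 [316.8, 219.4, 89.3, 81.7] [360.4 259.7] 4172 [450. 266.  20.]
scene lock_tab 0.61 [334.2, 228.6, 34.4, 26.0] [352.5 239.6] 466 [413. 210.  20.]
scene breadboard 0.88 [264.8, 186.3, 53.2, 41.8] [290.8 206.9] 978 [439.  22.  20.]
scene mouse 0.64 [251.5, 296.8, 35.8, 45.2] [269.2 319. ] 1206 [716. 248.  20.]
scene marker 0.58 [150.8, 224.9, 46.7, 30.5] [171.9 240.4] 416 [738. -81.  20.]
scene marker 0.56 [206.8, 186.6, 69.2, 67.5] [239.4 232.5] 1566 [598.   7.  20.]
```

```bash
python3 - <<'E'
import cv2
a=cv2.imread('pics/top0.png')
cv2.imwrite('pics/top_a.png',cv2.resize(a[120:250,215:410],None,fx=4,fy=4,interpolation=cv2.INTER_CUBIC))
cv2.imwrite('pics/top_b.png',cv2.resize(a[180:250,95:200],None,fx=7,fy=7,interpolation=cv2.INTER_CUBIC))
s=cv2.imread('pics/scene0.png')
cv2.imwrite('pics/sc_a.png',cv2.resize(s[115:260,180:330],None,fx=4,fy=4,interpolation=cv2.INTER_CUBIC))
cv2.imwrite('pics/sc_b.png',cv2.resize(s[210:300,305:415],None,fx=6,fy=6,interpolation=cv2.INTER_CUBIC))
E
```

```text
(no output)
```

View pics/top_a.png

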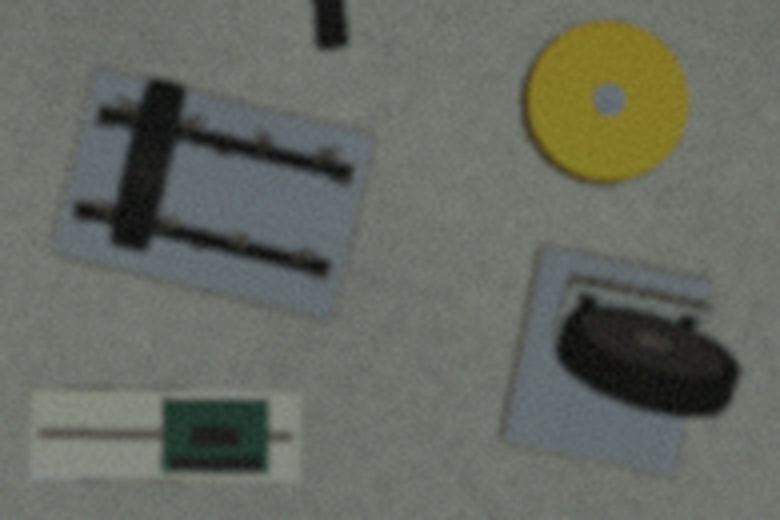

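View pics/top_b.png

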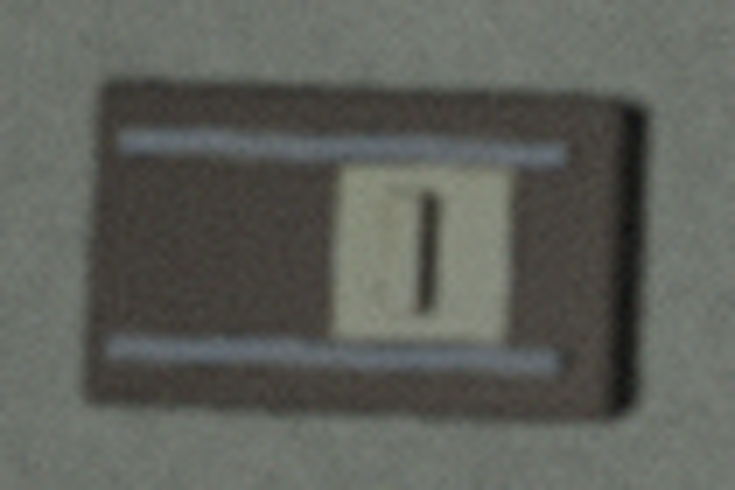

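View pics/sc_a.png

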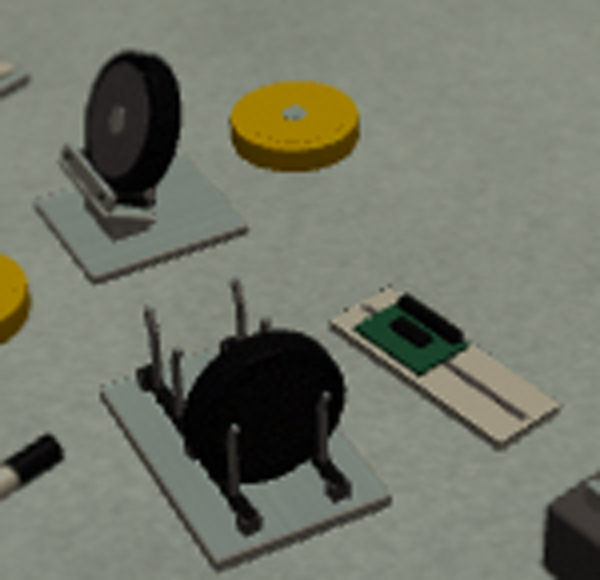

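View pics/sc_b.png

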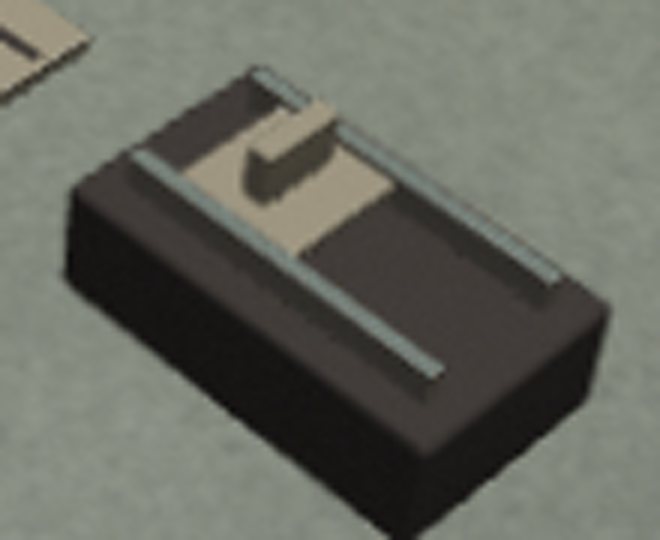

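```bash
python3 - <<'E'
from h import *
p,r=Tpose(); K,D,rv,tv=cam("wrist"); M=cv2.Rodrigues(rv)[0]; o=-M.T@tv
print("cam in tool",r.inv().apply(o-p)); print("cam axes in tool (cols x,y,z)\n",np.round(r.as_matrix().T@M.T,3))
print(np.round(r.as_matrix(),3))
t=cam("top")
def cr(U,off,s): U=np.array(U,float); return (U+.5)/s-.5+np.array(off)
rk=cr([(98,68),(372,130),(330,318),(55,250)],(215,120),4)
st=cr([(540,245),(505,440),(677,473)],(215,120),4)
bx=cr([(105,82),(622,100),(612,415),(88,402)],(95,180),7)
for n,q,z in (("rack",rk,12),("stand",st,10),("box",bx,55)):
    X=atz(q,t,z); print(n,np.round(X,1).tolist(), X.mean(0).round(1), [round(float(np.linalg.norm(X[i]-X[i-1])),1) for i in range(len(X))])
    e=X-np.roll(X,1,0); print(np.degrees(np.arctan2(e[:,1],e[:,0])).round(1))
E
```

```text
cam in tool [ -66.33987199 -122.7959572     0.72737227]
cam axes in tool (cols x,y,z)
 [[ 0.     0.964  0.264]
 [-0.001 -0.264  0.964]
 [ 1.    -0.     0.001]]
[[ 0.928  0.    -0.373]
 [ 0.373 -0.     0.928]
 [ 0.    -1.    -0.   ]]
rack [[649.1, 47.4, 12.0], [611.2, -121.5, 12.0], [495.3, -95.6, 12.0], [536.2, 72.9, 12.0]] [573.  -24.2  12. ] [115.8, 173.2, 118.7, 173.3]
[ -12.7 -102.6  167.4   76.4]
stand [[540.9, -224.8, 10.0], [421.6, -202.4, 10.0], [401.9, -307.4, 10.0]] [ 454.8 -244.9   10. ] [161.7, 121.4, 106.8]
[  30.7  169.4 -100.6]
box [[509.7, 350.7, 55.0], [504.6, 175.1, 55.0], [399.5, 176.8, 55.0], [402.2, 353.7, 55.0]] [454.  264.1  55. ] [107.6, 175.7, 105.1, 177.0]
[ -1.6 -91.7 179.1  89.1]
```

```bash
cat >> h.py <<'E'
def frame(y,z): # tool rotation from pointing dir y and jaw dir z
    y=np.array(y,float);y/=np.linalg.norm(y);z=np.array(z,float);z-=y*(z@y);z/=np.linalg.norm(z)
    return R.from_matrix(np.c_[np.cross(y,z),y,z])
def delta(p,r,s=None):
    p0,r0=Tpose(s); sh=r0.inv().apply(np.array(p)-p0)/10; rot=np.degrees((r0.inv()*r).as_rotvec())
    print("shift cm",sh.round(2).tolist(),"rot deg",rot.round(2).tolist()); return sh,rot
def hd(a): a=np.radians(a); return np.array([np.cos(a),np.sin(a),0.])
def puckframe(yaw): # up-slope, disc axis
    e=hd(yaw); s,c=np.sin(np.radians(25)),np.cos(np.radians(25)); k=np.array([0,0,1.])
    return -s*e+c*k, c*e+s*k
E
python3 - <<'E'
from h import *
u,a=puckframe(-10.6); C=np.array([471.4,-266.1,88])
print(C+u*140); delta(C+u*140,frame(-u,-a))
E
```

```text
[ 413.24309999 -255.21623199  214.88309019]
shift cm [28.84, 3.55, 23.42] rot deg [-22.85, -56.58, -12.54]
```

```bash
python3 -m inch '[[1,28.8,2.5,23.4,-22.9,-56.6,-12.5],[1,28.8,2.5,23.4,-22.9,-56.6,-12.5],[1,28.8,2.5,23.4,-22.9,-56.6,-12.5],[1,28.8,2.5,23.4,-22.9,-56.6,-12.5],[1,28.8,2.5,23.4,-22.9,-56.6,-12.5],[1,28.8,2.5,23.4,-22.9,-56.6,-12.5],[1,28.8,2.5,23.4,-22.9,-56.6,-12.5],[1,28.8,2.5,23.4,-22.9,-56.6,-12.5],[1,28.8,2.5,23.4,-22.9,-56.6,-12.5],[1,28.8,2.5,23.4,-22.9,-56.6,-12.5],[1,28.8,2.5,23.4,-22.9,-56.6,-12.5],[1,28.8,2.5,23.4,-22.9,-56.6,-12.5],[1,28.8,2.5,23.4,-22.9,-56.6,-12.5],[1,28.8,2.5,23.4,-22.9,-56.6,-12.5]]'
python3 - <<'E'
from h import *
s=arm.read_state(); print(s['clock'],np.round(s['joints'],3),s['position'])
im=arm.get_image("wrist"); cv2.imwrite("pics/w1.png",im[:,:,::-1]); c=cam("wrist"); np.save("w1c.npy",np.array(list(c),dtype=object),allow_pickle=True)
C=np.array([471.4,-266.1,88]); print(proj(C,c)); 
for l in ["puck","stand"]:
  for m in arm.masks_of(l,"wrist"): print(l,m['conf'],m['extent'])
E
```

```text
clock: 2.32
position: [412.8, -256.7, 225.5]
ee_rot: [0.65, 0.538, -0.343, -0.413]
contact_force: [-0.4, 0.4, -0.1]
gripper_width: 85.4
2.3167 [-0.233  0.002 -0.611 -0.036 -0.521  0.073] [ 412.81004182 -256.70892117  225.52345435]
[[259.6125861  186.35991587]]
puck 0.96 [159.7, 153.6, 60.3, 65.0]
puck 0.82 [248.8, 137.4, 26.8, 95.9]
puck 0.63 [371.9, 98.2, 117.0, 102.3]
stand 0.91 [241.5, 129.5, 94.7, 88.3]
```

View pics/w1.png

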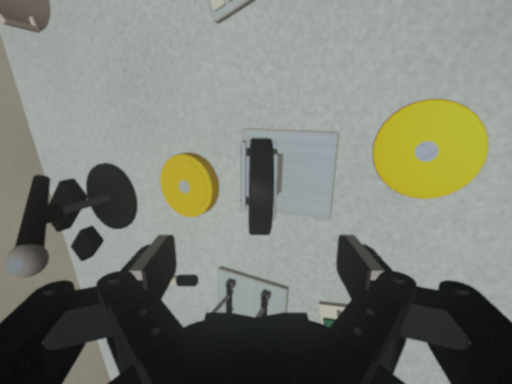

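```bash
python3 - <<'E'
import cv2
a=cv2.imread('pics/w1.png')
cv2.imwrite('pics/w1a.png',cv2.resize(a[120:245,220:350],None,fx=4.5,fy=4.5,interpolation=cv2.INTER_CUBIC))
E
```

```text
(no output)
```

View pics/w1a.png

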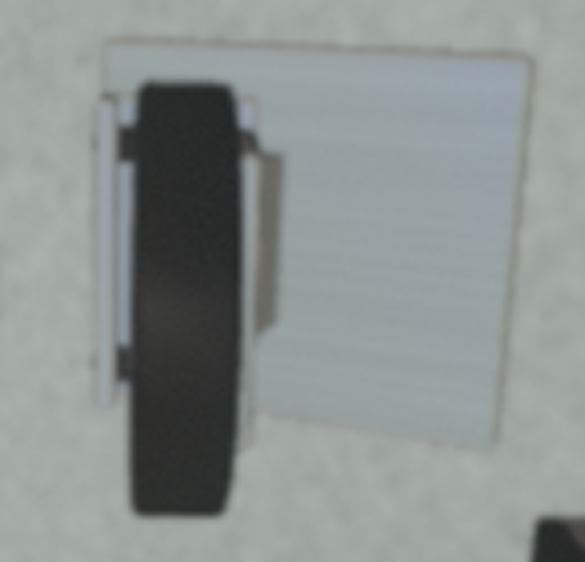

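```bash
cat >> h.py <<'E'
def disc(C,ax,rad=50,th=22,n=60):
    ax=ax/np.linalg.norm(ax); b=np.linalg.svd(ax[None])[2][1:]; t=np.linspace(0,2*np.pi,n,endpoint=False)
    ring=rad*(np.cos(t)[:,None]*b[0]+np.sin(t)[:,None]*b[1])
    return np.r_[C+ring+ax*th/2,C+ring-ax*th/2]
DIR=np.stack([np.cos(np.arange(0,2*np.pi,np.pi/18)),np.sin(np.arange(0,2*np.pi,np.pi/18))])
def supp(q): return (q@DIR).max(0)
def msupp(m):
    ys,xs=np.nonzero(m); q=np.r_[np.c_[xs-.5,ys-.5],np.c_[xs+.5,ys+.5],np.c_[xs-.5,ys+.5],np.c_[xs+.5,ys-.5]]; 
    q=np.c_[xs,ys].astype(float); return supp(q)+.4
E
python3 - <<'E'
from h import *
im=arm.get_image("wrist"); c=cam("wrist"); g=cv2.GaussianBlur(im,(3,3),0).max(2)
m=np.zeros(g.shape,np.uint8); m[125:245,246:280]=(g[125:245,246:280]<75)
m=cv2.morphologyEx(m,cv2.MORPH_OPEN,np.ones((9,9))); n,l,st,_=cv2.connectedComponentsWithStats(m); k=1+np.argmax(st[1:,4]); print(st[k])
sw=msupp(l==k)
imt=arm.get_image("top"); ct=cam("top"); mt=[x for x in arm.masks_of("puck","top") if 190<x['extent'][1]<205][0]; print(mt['extent'])
gt=cv2.GaussianBlur(imt,(3,3),0).max(2); print(gt[200:222,355:400].min(), )
stt=msupp(mt['mask'])
ims=arm.get_image("scene"); cs=cam("scene"); ms=[x for x in arm.masks_of("puck","scene") if x['extent'][0]<210 and x['extent'][1]<140][0]; print(ms['extent'])
ss=msupp(ms['mask'])
def model(p):
    _,a=puckframe(p[3]); return disc(p[:3],a)
def f(p,w=(1,1,1)):
    P=model(p); return np.r_[w[0]*(supp(proj(P,c))-sw), w[1]*(supp(proj(P,ct))-stt), w[2]*(supp(proj(P,cs))-ss)]
for w in ((1,1,1),(1,1,0),(1,0,1),(1,0,0),(0,1,1)):
    r=least_squares(f,[471,-266,88,-10.6],args=(w,),loss='soft_l1'); q=f(r.x); print(w,r.x.round(2),[np.abs(q[i*36:i*36+36]).mean().round(2) for i in range(3)])
def cr(U,off,s): return (np.array(U,float)+.5)/s-.5+np.array(off)
X=atz(cr([(105,40),(532,55),(495,447)],(220,120),4.5),c,10)
print(X.round(1), np.linalg.norm(np.diff(X,axis=0),axis=1), (X[0]+X[2])/2); e=np.diff(X,axis=0);print(np.degrees(np.arctan2(e[:,1],e[:,0])))
E
```

```text
[ 249  139   24   95 2127]
[354.0, 197.1, 43.9, 25.3]
18
[200.8, 125.3, 26.1, 36.5]
(1, 1, 1) [ 470.91 -266.16   86.98  -10.76] [np.float64(2.22), np.float64(0.73), np.float64(0.56)]
(1, 1, 0) [ 472.75 -265.72   82.79  -11.46] [np.float64(1.62), np.float64(1.06), np.float64(1.54)]
(1, 0, 1) [ 471.61 -265.92   86.75  -10.86] [np.float64(2.14), np.float64(0.78), np.float64(0.67)]
(1, 0, 0) [ 478.56 -263.3    73.05  -11.82] [np.float64(0.51), np.float64(3.22), np.float64(4.12)]
(0, 1, 1) [ 469.78 -266.22   88.62  -10.61] [np.float64(2.5), np.float64(0.75), np.float64(0.29)]
[[ 519.4 -331.1   10. ]
 [ 399.5 -306.5   10. ]
 [ 420.9 -202.1   10. ]] [122.48163335 106.58092918] [ 470.18133935 -266.58662495   10.        ]
[168.42299798  78.38424478]
```

```bash
python3 - <<'E'
from h import *
u,a=puckframe(-11.2); C=np.array([470.3,-266.3,88]); print(u,a)
delta(C+u*75,frame(-u,-a))
E
```

```text
[-0.41456956  0.08208698  0.90630779] [ 0.8890473  -0.17603611  0.42261826]
shift cm [0.07, 7.41, 0.51] rot deg [0.01, 0.54, 0.19]
```

```bash
python3 -m inch '[[1,0.1,2.5,0.2,0,0.3,0.1],[1,0.1,5,0.4,0,0.5,0.2],[1,0.1,7.4,0.5,0,0.5,0.2],[1,0.1,7.4,0.5,0,0.5,0.2],[1,0.1,7.4,0.5,0,0.5,0.2]]'
python3 - <<'E'
from h import *
im=arm.get_image("wrist"); cv2.imwrite("pics/w2.png",im[:,:,::-1]); c=cam("wrist")
u,a=puckframe(-11.2); C=np.array([470.3,-266.3,88])
delta(C+u*32,frame(-u,-a)); print(proj([C,C+50*u,C+50*u+11*a,C+50*u-11*a],c).round(1))
E
```

```text
clock: 3.13
position: [439.1, -259.4, 155.2]
ee_rot: [0.651, 0.535, -0.342, -0.416]
contact_force: [0.8, 0.0, 0.1]
gripper_width: 85.4
shift cm [-0.06, 4.34, 0.05] rot deg [0.01, 0.1, -0.01]
[[256.2 206.6]
 [256.4 233.1]
 [237.8 233.1]
 [274.9 233.1]]
```

View pics/w2.png

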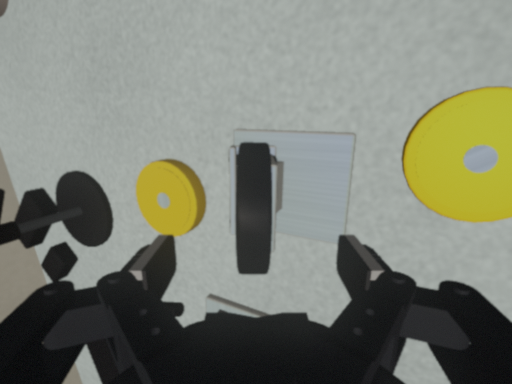

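```bash
python3 -m inch '[[1,0,1.5,-0.1,0,0,0],[1,0,3,-0.1,0,0,0],[1,-0.1,4.3,-0.1,0,0,0],[1,-0.1,4.3,-0.1,0,0,0],[1,-0.1,4.3,-0.1,0,0,0]]'
python3 - <<'E'
from h import *
im=arm.get_image("wrist"); cv2.imwrite("pics/w3.png",im[:,:,::-1]); c=cam("wrist")
u,a=puckframe(-11.2); C=np.array([470.3,-266.3,88])
delta(C+u*32,frame(-u,-a))
im=arm.get_image("scene"); cv2.imwrite("pics/s3.png",cv2.resize(im[90:200,160:290,::-1],None,fx=4,fy=4))
E
```

```text
clock: 3.6
position: [458.3, -264.4, 118.8]
ee_rot: [0.652, 0.536, -0.341, -0.414]
contact_force: [-0.5, 0.2, 0.3]
gripper_width: 85.1
shift cm [0.04, 0.14, 0.22] rot deg [0.15, 0.09, -0.01]
```

View pics/w3.png

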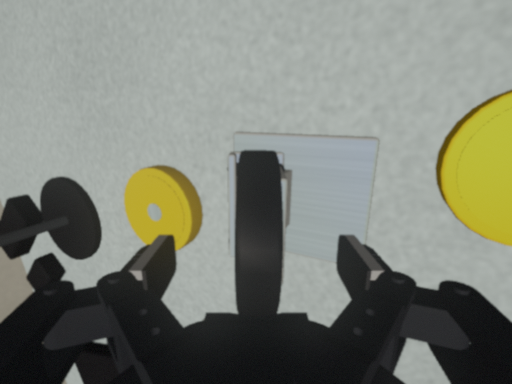

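View pics/s3.png

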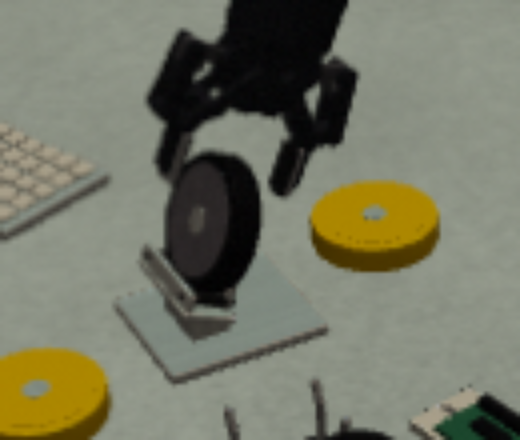

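```bash
python3 -m inch '[[1,0,0.1,0.1,0,0,0],[1,0,0.1,0.1,0,0,0],[0,0,0.1,0.1,0,0,0],[0,0,0.1,0.1,0,0,0],[0,0,0.1,0.1,0,0,0],[0,0,0.1,0.1,0,0,0],[0,0,0.1,0.1,0,0,0],[0,0,0.1,0.1,0,0,0],[0,0,0.1,0.1,0,0,0],[0,0,0.1,0.1,0,0,0]]'
python3 - <<'E'
from h import *
im=arm.get_image("wrist"); cv2.imwrite("pics/w4.png",im[:,:,::-1]); s=arm.read_state(); print(s['gripper_width'],s['contact_force'],s['position'])
u,a=puckframe(-11.2); C=np.array([470.3,-266.3,88])
delta(C+u*32,frame(-u,-a))
E
```

```text
clock: 4.53
position: [458.5, -264.3, 116.9]
ee_rot: [0.652, 0.536, -0.341, -0.414]
contact_force: [1.8, 0.8, 2.1]
gripper_width: 21.4
20.748562771830112 [1.65060408 0.46948171 1.66514103] [ 458.47994981 -264.30973888  116.95713269]
shift cm [0.03, -0.07, 0.14] rot deg [0.16, 0.1, -0.01]
```

View pics/w4.png

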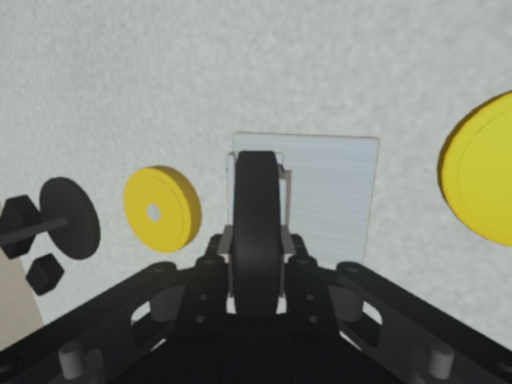

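```bash
python3 -m inch '[[0,0,-0.8,0,0,0,0],[0,0,-1.6,0,0,0,0],[0,0,-2.6,0,0,0,0],[0,0,-4,0,0,0,0],[0,0,-6,0,0,0,0],[0,0,-8,0,0,0,0],[0,0,-10.5,0,0,0,0],[0,0,-13,0,0,0,0],[0,0,-13,0,0,0,0],[0,0,-13,0,0,0,0]]'
python3 - <<'E'
from h import *
im=arm.get_image("wrist"); cv2.imwrite("pics/w5.png",im[:,:,::-1]); s=arm.read_state(); print(s['gripper_width'],s['contact_force'],s['position'],np.round(s['joints'],3))
im=arm.get_image("scene"); cv2.imwrite("pics/s5.png",im[:,:,::-1])
C=np.array([573,-24,0.])-40*hd(76.8); print(C)
for h in (256.8,76.8): delta([C[0],C[1],250],frame([0,0,-1],hd(h)))
E
```

```text
clock: 5.42
position: [402.0, -253.0, 234.2]
ee_rot: [0.651, 0.536, -0.341, -0.415]
contact_force: [0.5, -0.8, -2.5]
gripper_width: 21.4
21.222142026080405 [-0.11924937 -0.85374892 -1.85693451] [ 401.87805237 -252.97166509  232.90326557] [-0.227 -0.028 -0.621 -0.027 -0.544  0.053]
[563.8659652  -62.94315611   0.        ]
shift cm [21.78, 3.51, -11.82] rot deg [19.7, -86.47, -18.98]
shift cm [21.78, 3.51, -11.82] rot deg [19.16, 90.46, 19.89]
```

View pics/w5.png

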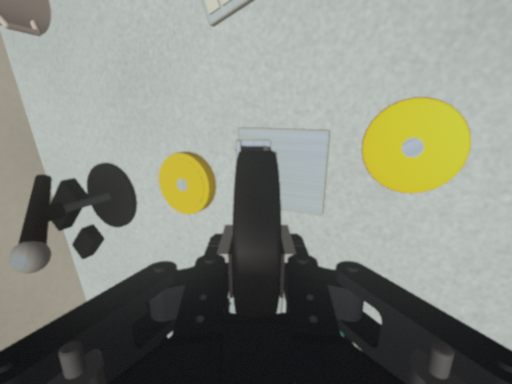

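View pics/s5.png

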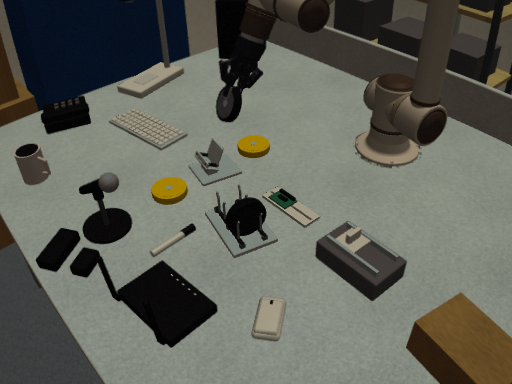

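```bash
python3 - <<'E'
from h import *
C=np.array([573,-24,0.])-110*hd(76.8); print(C)
delta([C[0],C[1],255],frame([0,0,-1],hd(256.8)))
E
```

```text
[ 547.88140429 -131.09367932    0.        ]
shift cm [14.78, 2.95, -11.8] rot deg [19.7, -86.47, -18.98]
```

```bash
python3 -m inch '[[0,1,0.2,-0.8,1.5,-6.5,-1.4],[0,2.2,0.4,-1.8,3,-13,-2.9],[0,3.4,0.7,-2.7,4.5,-20,-4.4],[0,4.6,0.9,-3.6,6,-26.5,-5.8],[0,5.7,1.1,-4.5,7.6,-33,-7.3],[0,6.8,1.4,-5.5,9.1,-40,-8.8],[0,8,1.6,-6.4,10.6,-46.5,-10.2],[0,9.1,1.8,-7.3,12.1,-53,-11.7],[0,10.2,2,-8.2,13.6,-60,-13.1],[0,11.4,2.3,-9.1,15.2,-66.5,-14.6],[0,12.5,2.5,-10,16.7,-73,-16],[0,13.7,2.7,-10.9,18.2,-80,-17.5],[0,14.8,2.95,-11.8,19.7,-86.5,-19],[0,14.8,2.95,-11.8,19.7,-86.5,-19],[0,14.8,2.95,-11.8,19.7,-86.5,-19],[0,14.8,2.95,-11.8,19.7,-86.5,-19]]'
python3 - <<'E'
from h import *
import pickle
im=arm.get_image("wrist"); c=cam("wrist"); cv2.imwrite("pics/w6.png",im[:,:,::-1]); s=arm.read_state(); print(s['gripper_width'],s['contact_force'],s['position'],np.round(s['joints'],3))
pickle.dump((c,s),open("w6.pkl","wb"))
for m in arm.masks_of("rack","wrist"): print(m['conf'],m['extent'])
E
```

```text
clock: 6.85
position: [548.6, -131.2, 255.1]
ee_rot: [-0.081, -0.702, 0.703, 0.081]
contact_force: [-0.3, 0.2, -1.1]
gripper_width: 21.1
21.036478425412277 [-0.03901369 -0.54375961 -2.47877559] [ 548.43710845 -131.51250535  255.74038256] [ 5.300e-02  2.770e-01 -1.380e-01  1.000e-03 -1.156e+00  1.287e+00]
0.82 [104.6, 124.6, 136.1, 86.5]
```

View pics/w6.png

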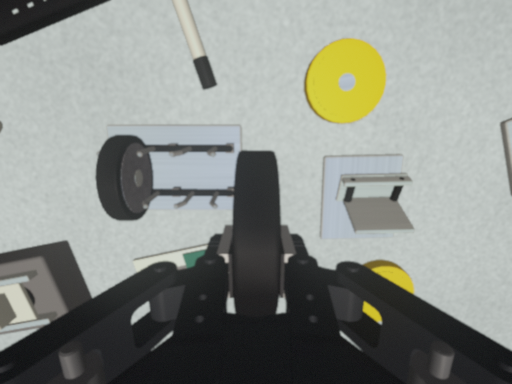

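```bash
python3 - <<'E'
import cv2
a=cv2.imread('pics/w6.png')
cv2.imwrite('pics/w6a.png',cv2.resize(a[115:230,90:250],None,fx=5,fy=5,interpolation=cv2.INTER_CUBIC))
E
```

```text
(no output)
```

View pics/w6a.png

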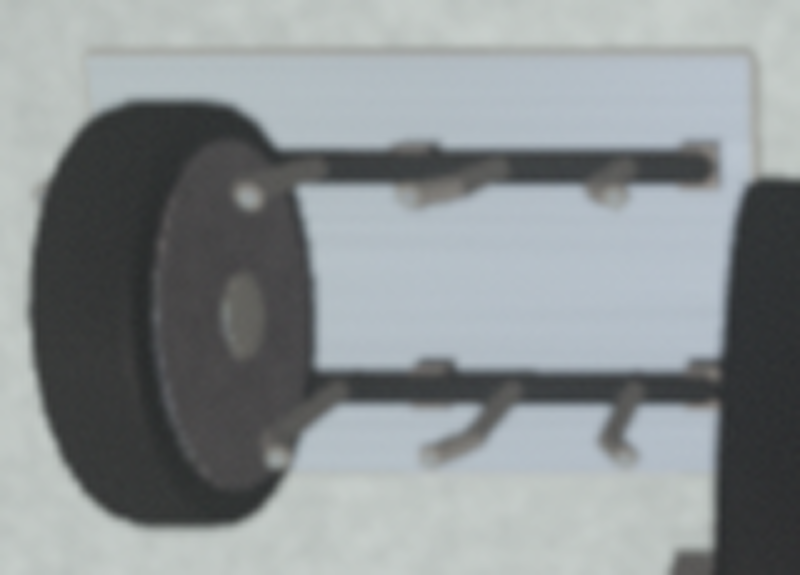

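```bash
cat > rackfit.py <<'E'
from h import *
import pickle
def W(p,P): # rack->world
    e=hd(p[2]);n=hd(p[2]+90);P=np.asarray(P,float); return np.array([p[0],p[1],0])+P[:,:1]*e+P[:,1:2]*n+P[:,2:3]*[0,0,1]
def cr(U,off,s): return (np.array(U,float)+.5)/s-.5+np.array(off)
def pts(d,f): 
    return [(60,90,12),(60,-90,12),(30,-40+d+f,85),(30,-40-d-f,85),(-30,-40+d+f,85),(-30,-40-d-f,85),(30,-40+d,27),(30,-40-d,27),(-30,-40+d,27),(-30,-40-d,27)]
if __name__=="__main__":
    c,s=pickle.load(open("w6.pkl","rb"))
    ob=cr([(85,48),(752,48),(412,194),(607,194),(432,455),(622,455),(503,168),(634,168),(515,388),(637,388)],(90,115),5)
    f=lambda p:(proj(W(p,pts(p[3],p[4])),c)-ob).ravel()
    r=least_squares(f,[573,-24,-13,16,5],loss='soft_l1'); print(r.x.round(2)); print(f(r.x).reshape(-1,2).round(1).tolist())
    fb=W(r.x,[(0,-40,68),(0,40,68)]); print(fb.round(1))
    t=cam("top"); print(proj(W(r.x,[(60,90,12),(60,-90,12),(-60,-90,12),(-60,90,12)]),t).round(1)); print(cr([(98,68),(372,130),(330,318),(55,250)],(215,120),4))
E
python3 rackfit.py
```

```text
[574.24 -24.41 -13.21  16.61   4.86]
[[-1.8, -0.3], [1.2, -0.6], [0.3, 0.1], [0.8, 0.0], [0.6, 0.5], [0.2, 0.4], [-0.8, -0.4], [-1.3, -0.4], [-0.3, 0.4], [-0.1, 0.4]]
[[565.1 -63.3  68. ]
 [583.4  14.5  68. ]]
[[238.3 135. ]
 [309.3 151.8]
 [298.3 199.2]
 [226.7 182. ]]
[[239.125 136.625]
 [307.625 152.125]
 [297.125 199.125]
 [228.375 182.125]]
```

```bash
python3 - <<'E'
from h import *
delta([565.1,-63.3,205],frame([0,0,-1],hd(256.8)))
E
```

```text
shift cm [-0.05, 5.12, -7.04] rot deg [-0.05, -0.02, -0.13]
```

```bash
python3 -m inch '[[0,0,0.5,-2,0,0,0],[0,0,1,-4,0,0,0],[0,0,2,-6,0,0,0],[0,0,3.5,-7,0,0,-0.1],[0,0,5.1,-7,0,0,-0.1],[0,0,5.1,-7,0,0,-0.1],[0,0,5.1,-7,0,0,-0.1],[0,0,5.1,-7,0,0,-0.1]]'
python3 - <<'E'
from rackfit import *
im=arm.get_image("wrist"); c=cam("wrist"); s=arm.read_state(); pickle.dump((c,s),open("w7.pkl","wb"))
v=im[:,:,::-1].copy(); cv2.imwrite("pics/w7raw.png",v)
P=proj(W([574.2,-24.4,-13.2],pts(16.6,4.9)),c); print(P.round(1).tolist())
v=cv2.resize(v,None,fx=1.5,fy=1.5)
for q in P: cv2.circle(v,(int(q[0]*1.5),int(q[1]*1.5)),2,(0,0,255),-1)
cv2.imwrite("pics/w7.png",v)
delta([565.1,-63.3,205],frame([0,0,-1],hd(256.8)))
im=arm.get_image("scene"); cv2.imwrite("pics/s7.png",cv2.resize(im[110:270,170:340,::-1],None,fx=4,fy=3.7))
E
```

```text
clock: 7.62
position: [565.7, -63.9, 207.2]
ee_rot: [-0.083, -0.702, 0.703, 0.08]
contact_force: [0.2, -0.3, -1.6]
gripper_width: 21.4
[[143.3, 126.5], [300.2, 126.4], [233.3, 162.1], [280.3, 162.1], [234.6, 223.5], [278.8, 223.5], [241.8, 154.2], [271.4, 154.2], [242.5, 205.2], [270.6, 205.2]]
shift cm [0.09, 0.25, -0.03] rot deg [-0.01, 0.02, -0.27]
```

View pics/w7.png

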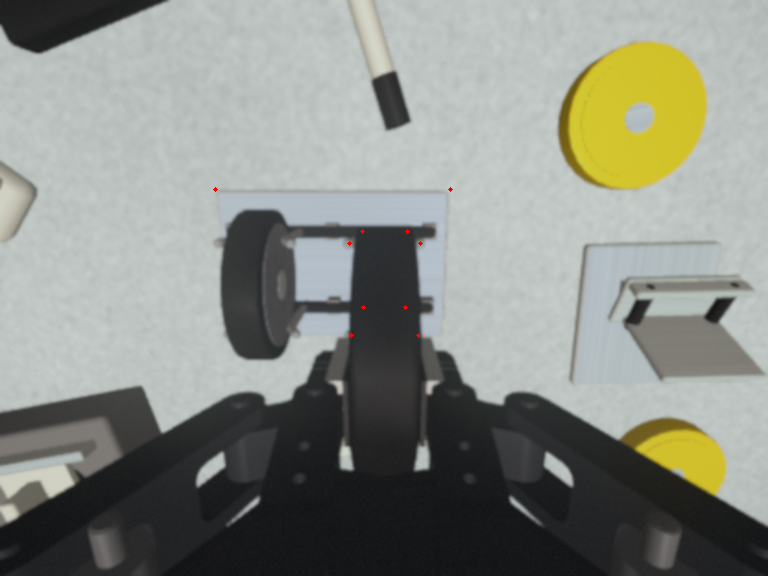

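View pics/s7.png

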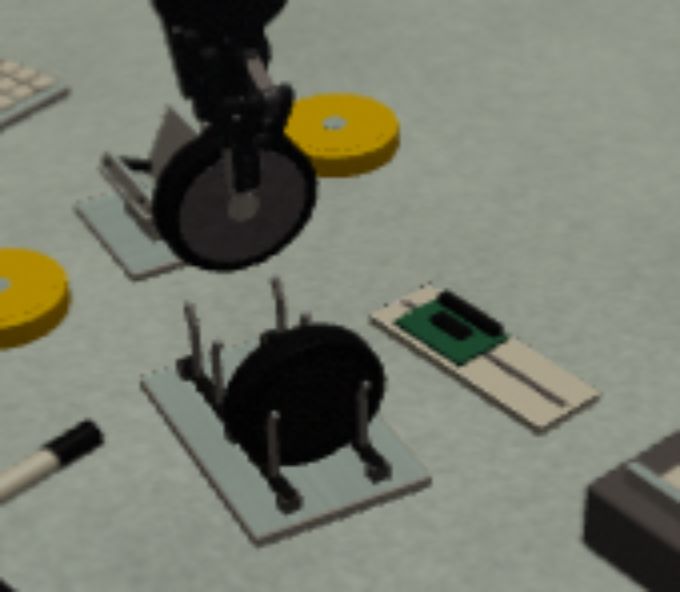

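```bash
python3 -m inch '[[0,0.05,1,0,0,0,-0.2],[0,0.05,2,0,0,0,-0.2],[0,0.05,3,0,0,0,-0.2],[0,0.05,3.8,0,0,0,-0.2],[0,0.05,4.5,0,0,0,-0.2],[0,0.05,5,0,0,0,-0.2],[0,0.05,5.4,0,0,0,-0.2],[0,0.05,5.4,0,0,0,-0.2],[0,0.05,5.4,0,0,0,-0.2]]'
python3 - <<'E'
from rackfit import *
im=arm.get_image("wrist"); s=arm.read_state(); print(s['contact_force'],s['wrist_torque'])
v=im[:,:,::-1]; cv2.imwrite("pics/w8.png",cv2.resize(v[100:270,130:390],None,fx=3,fy=3,interpolation=cv2.INTER_CUBIC))
delta([565.1,-63.3,99.3],frame([0,0,-1],hd(256.8)))
im=arm.get_image("scene"); cv2.imwrite("pics/s8.png",cv2.resize(im[130:270,190:320,::-1],None,fx=4,fy=4,interpolation=cv2.INTER_CUBIC))
E
```

```text
clock: 8.47
position: [565.1, -63.1, 152.0]
ee_rot: [-0.08, -0.702, 0.703, 0.081]
contact_force: [0.1, 0.5, -1.2]
gripper_width: 21.5
[ 0.03728317  0.40135465 -1.39327365] [ 0.0042867  -0.01787766 -0.01482563]
shift cm [0.02, 5.31, 0.02] rot deg [-0.03, 0.08, 0.03]
```

View pics/w8.png

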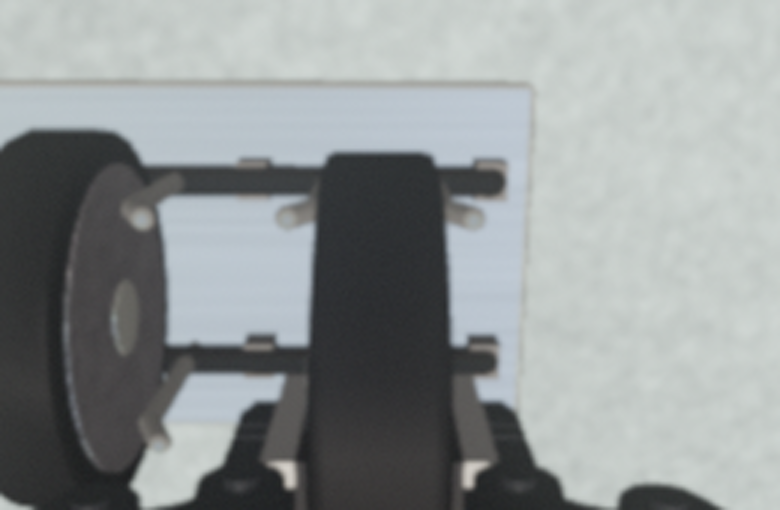

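View pics/s8.png

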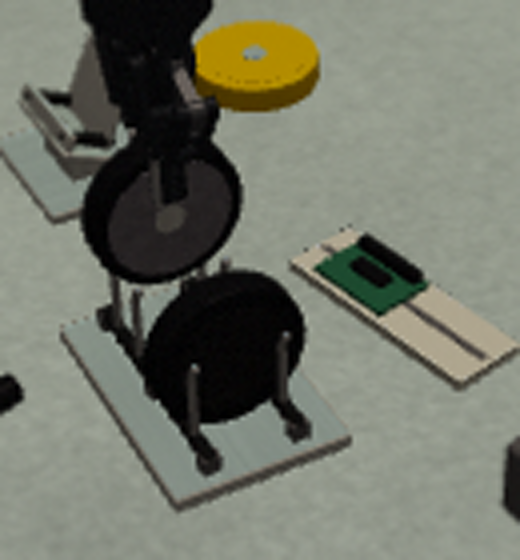

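```bash
python3 -m inch '[[0,0,0.6,0,0,0,0],[0,0,1.2,0,0,0,0],[0,0,1.8,0,0,0,0],[0,0,2.4,0,0,0,0],[0,0,3,0,0,0,0],[0,0,3.5,0,0,0,0],[0,0,4,0,0,0,0],[0,0,4.3,0,0,0,0],[0,0,4.5,0,0,0,0],[0,0,4.5,0,0,0,0],[0,0,4.5,0,0,0,0]]'
python3 - <<'E'
from rackfit import *
im=arm.get_image("wrist"); s=arm.read_state(); print(s['contact_force'],s['wrist_torque'])
v=im[:,:,::-1]; cv2.imwrite("pics/w9.png",cv2.resize(v[100:270,130:390],None,fx=3,fy=3,interpolation=cv2.INTER_CUBIC))
delta([565.1,-63.3,99.3],frame([0,0,-1],hd(256.8)))
im=arm.get_image("scene"); cv2.imwrite("pics/s9.png",cv2.resize(im[130:270,190:320,::-1],None,fx=4,fy=4,interpolation=cv2.INTER_CUBIC))
E
```

```text
clock: 9.48
position: [565.1, -63.1, 107.2]
ee_rot: [-0.081, -0.702, 0.703, 0.081]
contact_force: [0.3, 0.2, -1.5]
gripper_width: 21.3
[ 0.97056929  0.68984539 -1.84591137] [ 0.03030523 -0.07828119 -0.01488449]
shift cm [0.0, 0.81, 0.02] rot deg [-0.03, 0.07, 0.04]
```

View pics/w9.png

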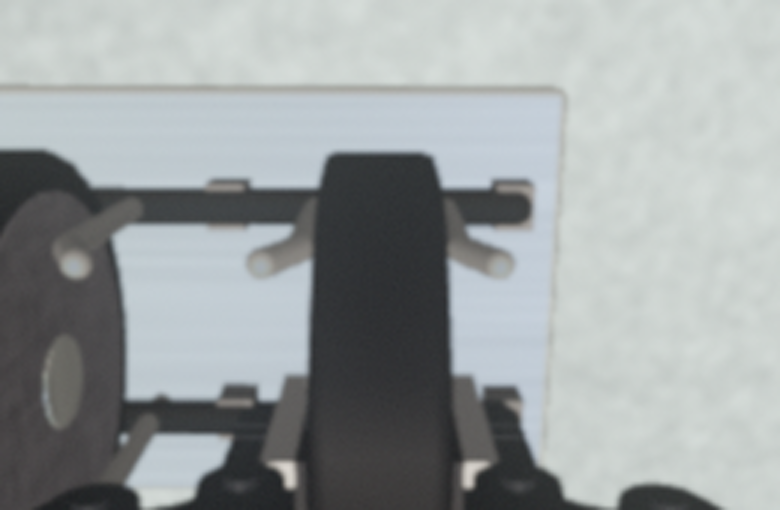

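View pics/s9.png

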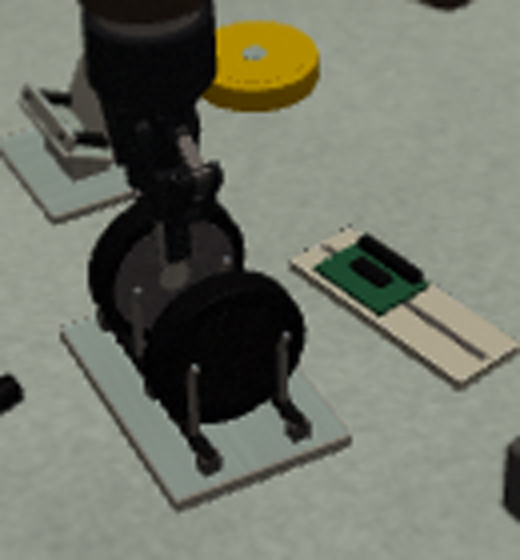

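```bash
python3 -m inch '[[0,0,0.2,0,0,0,0],[0,0,0.4,0,0,0,0],[0,0,0.55,0,0,0,0],[0,0,0.65,0,0,0,0],[0,0,0.65,0,0,0,0]]'; python3 -m inch '[[0,0,0.1,0,0,0,0],[0,0,0.15,0,0,0,0],[0,0,0.15,0,0,0,0]]'
```

```text
clock: 10.0
position: [564.8, -63.2, 100.5]
ee_rot: [-0.08, -0.702, 0.703, 0.081]
contact_force: [-0.1, -0.3, -2.1]
gripper_width: 21.1
clock: 10.25
position: [564.9, -63.2, 100.4]
ee_rot: [-0.08, -0.702, 0.703, 0.081]
contact_force: [-2.8, 0.2, 6.4]
gripper_width: 21.6
```

```bash
python3 -m inch '[[0,0.05,0,0,0,0,0],[0,0.1,0.05,0,0,0,0],[0,0.1,0.05,0,0,0,0],[0,0.1,0.05,0,0,0,0]]'
```

```text
clock: 10.58
position: [564.7, -63.1, 100.3]
ee_rot: [-0.081, -0.702, 0.703, 0.08]
contact_force: [-2.9, -0.1, 7.3]
gripper_width: 21.2
```

```bash
python3 -m inch '[[0.3,0,0,0,0,0,0],[0.4,0,0,0,0,0,0],[0.6,0,0,0,0,0,0],[0.6,0,0,0,0,0,0],[0.6,0,0,0,0,0,0],[0.6,0,0,0,0,0,0]]'
python3 - <<'E'
from rackfit import *
im=arm.get_image("wrist"); c=cam("wrist"); s=arm.read_state(); print(s['contact_force'],s['gripper_width'],s['joints'])
v=im[:,:,::-1]; cv2.imwrite("pics/w10.png",v)
im=arm.get_image("scene"); cv2.imwrite("pics/s10.png",cv2.resize(im[130:270,190:320,::-1],None,fx=4,fy=4,interpolation=cv2.INTER_CUBIC))
E
```

```text
clock: 11.08
position: [564.0, -62.9, 98.4]
ee_rot: [-0.08, -0.702, 0.703, 0.081]
contact_force: [-0.4, 0.7, -0.2]
gripper_width: 51.3
[ 0.55852728  0.70362712 -0.23569221] 51.037091166948926 [ 1.74450986e-01  4.43229275e-01 -3.27362261e-01  1.39929878e-04
 -8.01846127e-01  1.16697306e+00]
```

View pics/w10.png

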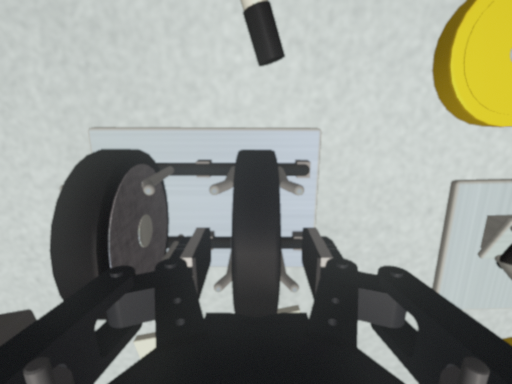

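View pics/s10.png

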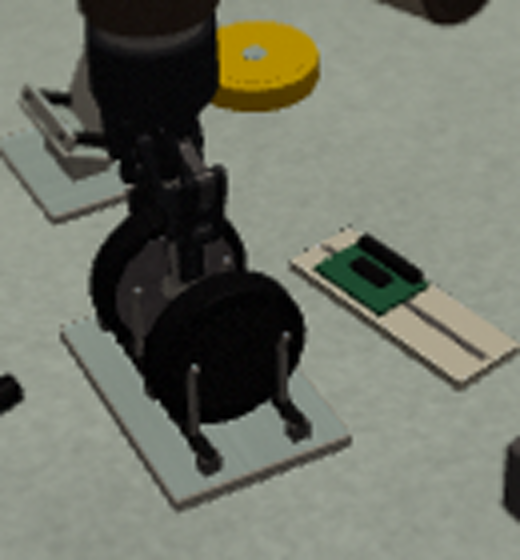

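```bash
python3 -m inch '[[0.6,0,-1,0,0,0,0],[0.6,0,-2.5,0,0,0,0],[0.6,0,-4.5,0,0,0,0],[0.6,0,-7,0,0,0,0],[0.6,0,-10,0,0,0,0],[0.6,0,-13,0,0,0,0],[0.6,0,-15,0,0,0,0],[0.6,0,-15,0,0,0,0]]'
python3 - <<'E'
from rackfit import *
im=arm.get_image("wrist"); c=cam("wrist"); s=arm.read_state(); print(s['contact_force'],s['gripper_width'])
v=im[:,:,::-1]; 
P=proj(W([574.2,-24.4,-13.2],[(0,-40,68)]),c); print(P)
cv2.imwrite("pics/w11.png",v)
im=arm.get_image("top"); ct=cam("top")
for m in arm.masks_of("puck","top"): print(m['conf'],m['extent'])
D=[W([574.2,-24.4,-13.2],[(0,y,68)])[0] for y in (-40,40)]
for d in D: q=proj(disc(d,hd(76.8)),ct); print(q.min(0).round(1),(q.max(0)-q.min(0)).round(1))
cv2.imwrite("pics/t11.png",cv2.resize(im[120:250,215:410,::-1],None,fx=4,fy=4,interpolation=cv2.INTER_CUBIC))
im=arm.get_image("scene"); cv2.imwrite("pics/s11.png",cv2.resize(im[130:270,190:320,::-1],None,fx=4,fy=4,interpolation=cv2.INTER_CUBIC))
E
```

```text
clock: 11.85
position: [566.7, -63.0, 255.2]
ee_rot: [0.084, 0.703, -0.702, -0.077]
contact_force: [-0.2, 0.7, -0.2]
gripper_width: 51.2
[-0.31217403  0.49465126  0.09496027] 51.1430185116623
[[257.60679894 179.18034689]]
0.85 [345.1, 124.7, 40.1, 41.8]
0.77 [349.4, 251.5, 46.3, 43.9]
0.65 [278.2, 165.2, 11.3, 23.1]
[275.8 145.8] [19.6 44.3]
[242.2 137.8] [19.4 44.3]
```

View pics/w11.png

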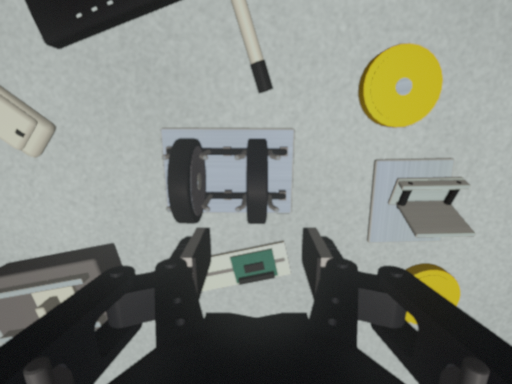

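View pics/s11.png

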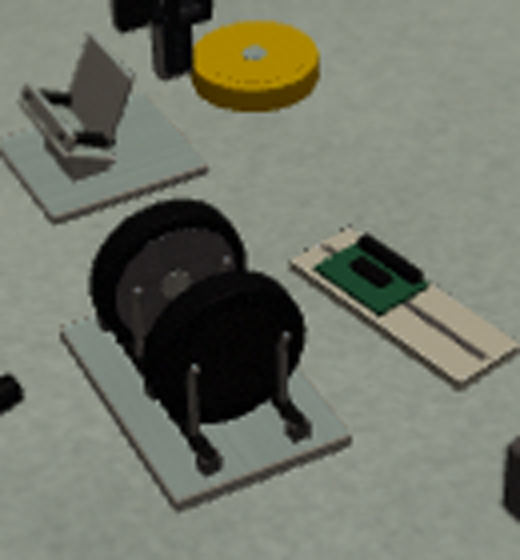

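```bash
python3 - <<'E'
from h import *
delta([450,200,240],frame([0,0,-1],hd(268.7)))
E
```

```text
shift cm [17.02, 0.82, -23.01] rot deg [-0.03, -11.85, 0.18]
```

```bash
python3 -m inch '[[0,1.7,0,-2.3,0,-1.2,0],[0,3.4,0.1,-4.6,0,-2.4,0],[0,5.1,0.2,-6.9,0,-3.6,0],[0,6.8,0.3,-9.2,0,-4.8,0],[0,8.5,0.4,-11.5,0,-6,0],[0,10.2,0.5,-13.8,0,-7.2,0],[0,11.9,0.6,-16.1,0,-8.4,0],[0,13.6,0.7,-18.4,0,-9.6,0],[0,15.3,0.8,-20.7,0,-10.8,0],[0,17,0.8,-23,0,-11.9,0.2],[0,17,0.8,-23,0,-11.9,0.2],[0,17,0.8,-23,0,-11.9,0.2]]'
python3 - <<'E'
from rackfit import *
im=arm.get_image("wrist"); c=cam("wrist"); s=arm.read_state(); pickle.dump((c,s),open("w12.pkl","wb"))
cv2.imwrite("pics/w12.png",cv2.resize(im[:,:,::-1],None,fx=1.5,fy=1.5,interpolation=cv2.INTER_CUBIC))
for l in ("lock_tab","button","power_box"):
  for m in arm.masks_of(l,"wrist"): print(l,m['conf'],m['extent'])
E
```

```text
clock: 13.05
position: [449.9, 200.5, 239.5]
ee_rot: [-0.007, -0.706, 0.708, 0.007]
contact_force: [0.0, 0.0, -0.2]
gripper_width: 0.2
lock_tab 0.66 [194.5, 150.6, 53.9, 51.7]
power_box 0.94 [119.6, 126.0, 158.6, 93.7]
```

View pics/w12.png

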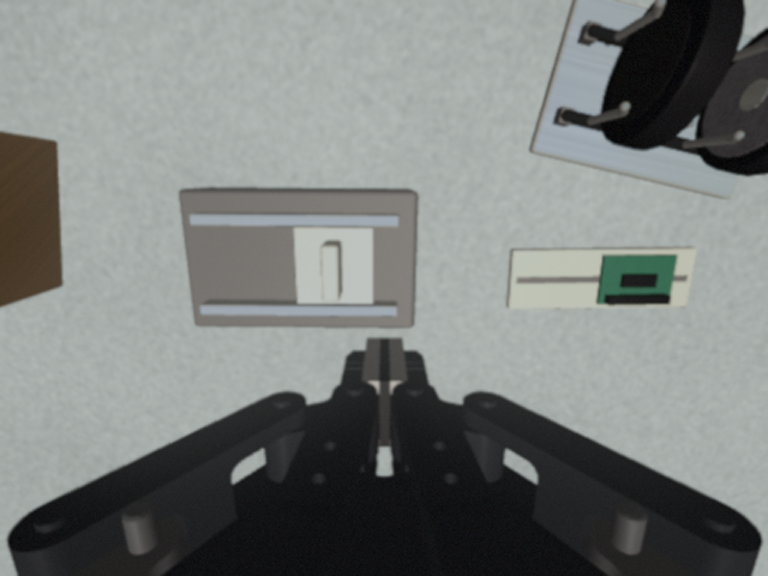

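```bash
python3 - <<'E'
import cv2
a=cv2.imread('pics/w12.png')
cv2.imwrite('pics/w12a.png',cv2.resize(a[175:345,170:430],None,fx=3,fy=3,interpolation=cv2.INTER_CUBIC))
E
```

```text
(no output)
```

View pics/w12a.png

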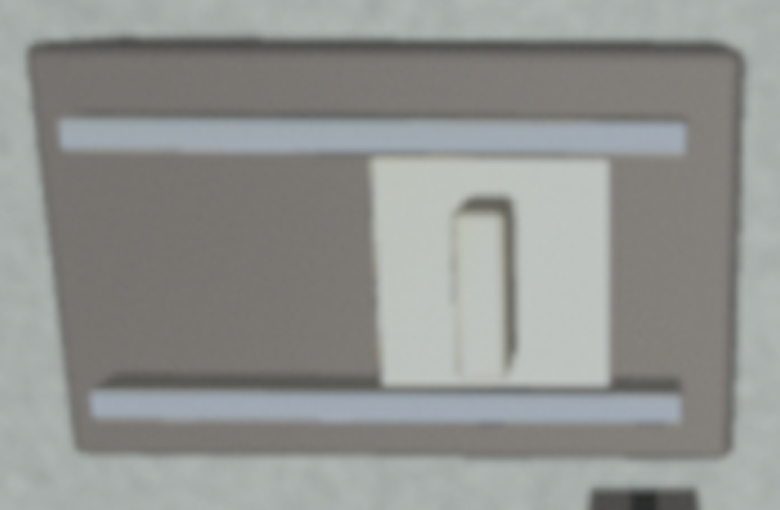

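```bash
python3 - <<'E'
from rackfit import *
c,s=pickle.load(open("w12.pkl","rb"))
# crop px -> 1.5x px -> px
def k(U): U=(np.array(U,float)+.5)/3-.5+np.array([170,175]); return (U+.5)/1.5-.5
# observed: box top TL(+x,+y) TR(+x,-y) BR BL ; tab TL TR BR BL; fin top TL TR BR BL
ob=k([(30,47),(741,50),(730,456),(78,452),(371,158),(609,158),(610,386),(381,386),(457,208),(505,208),(503,377),(458,377)])
def P(p):
    q=p[3]-32
    return W(p,[(55,90,55),(55,-90,55),(-55,-90,55),(-55,90,55),(29,q+29,69),(29,q-29,69),(-29,q-29,69),(-29,q+29,69),(20,q+6,95),(20,q-6,95),(-20,q-6,95),(-20,q+6,95)])
f=lambda p:(proj(P(p),c)-ob).ravel()
r=least_squares(f,[454,264,-1.3,3],loss='soft_l1'); print(r.x.round(2)); print(f(r.x).reshape(-1,2).round(1).tolist())
p=r.x
print("fin top",W(p,[(0,p[3]-32,95)]).round(1),"button",W(p,[(0,-32,61)]).round(1))
t=cam("top"); print(proj(P(p)[:8],t).round(1).tolist()); 
print(((np.array([(105,82),(622,100),(612,415),(88,402),(342,167),(514,170),(508,340),(335,337)])+.5)/7-.5+[95,180]).round(1).tolist())
E
```

```text
[456.45 264.36  -1.56   4.91]
[[-2.6, -1.7], [2.0, -1.5], [1.8, 1.5], [-1.5, 1.6], [-0.3, -0.9], [0.4, -0.6], [0.3, -0.0], [0.2, -0.3], [-1.5, 0.2], [-0.1, 0.3], [1.3, 1.1], [-0.3, 1.0]]
fin top [[455.7 237.3  95. ]] button [[455.6 232.4  61. ]]
[[108.7, 189.5], [184.4, 192.0], [182.4, 239.1], [106.3, 236.2], [143.4, 201.6], [168.2, 202.4], [167.1, 227.6], [142.2, 226.7]]
[[109.6, 191.3], [183.4, 193.9], [182.0, 238.9], [107.1, 237.0], [143.4, 203.4], [168.0, 203.9], [167.1, 228.1], [142.4, 227.7]]
```

```bash
python3 - <<'E'
from h import *
delta([454,207,96],frame([0,0,-1],hd(268.5)))
E
```

```text
shift cm [-0.26, 14.42, -0.84] rot deg [-0.09, 0.19, -0.07]
```

```bash
python3 -m inch '[[0,-0.2,3,-0.8,0,0,0],[0,-0.2,6,-0.8,0,0.2,0],[0,-0.2,9,-0.8,0,0.2,0],[0,-0.2,11,-0.8,0,0.2,0],[0,-0.2,12.5,-0.8,0,0.2,0],[0,-0.2,13.5,-0.8,0,0.2,0],[0,-0.2,14.4,-0.8,0,0.2,0],[0,-0.2,14.4,-0.8,0,0.2,0],[0,-0.2,14.4,-0.8,0,0.2,0]]'
python3 - <<'E'
from rackfit import *
im=arm.get_image("wrist"); c=cam("wrist"); s=arm.read_state(); pickle.dump((c,s),open("w13.pkl","wb")); print(s['contact_force'])
cv2.imwrite("pics/w13.png",cv2.resize(im[:,:,::-1],None,fx=1.5,fy=1.5,interpolation=cv2.INTER_CUBIC))
im=arm.get_image("scene"); cv2.imwrite("pics/s13.png",cv2.resize(im[190:300,300:420,::-1],None,fx=5,fy=5,interpolation=cv2.INTER_CUBIC))
E
```

```text
clock: 14.0
position: [453.6, 207.1, 96.6]
ee_rot: [-0.01, -0.707, 0.708, 0.009]
contact_force: [0.2, 0.7, -0.0]
gripper_width: -0.2
[ 0.54012403 -0.3648488  -0.48217507]
```

View pics/w13.png

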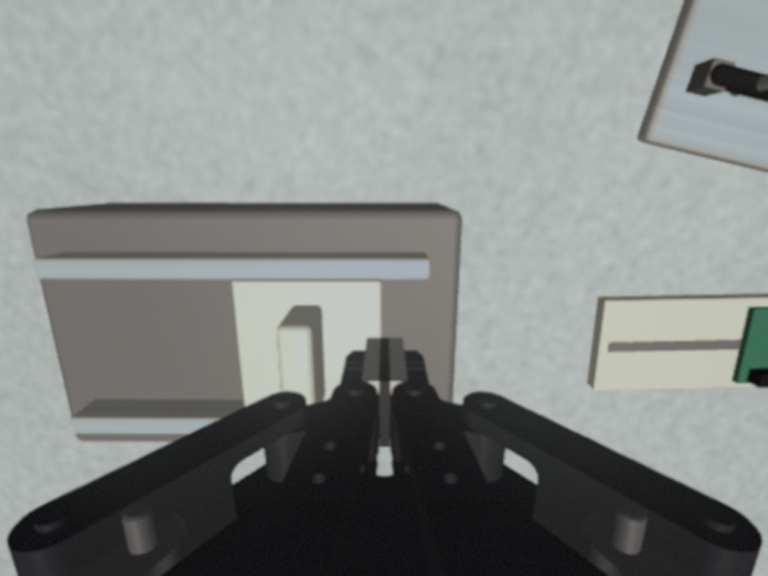

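View pics/s13.png

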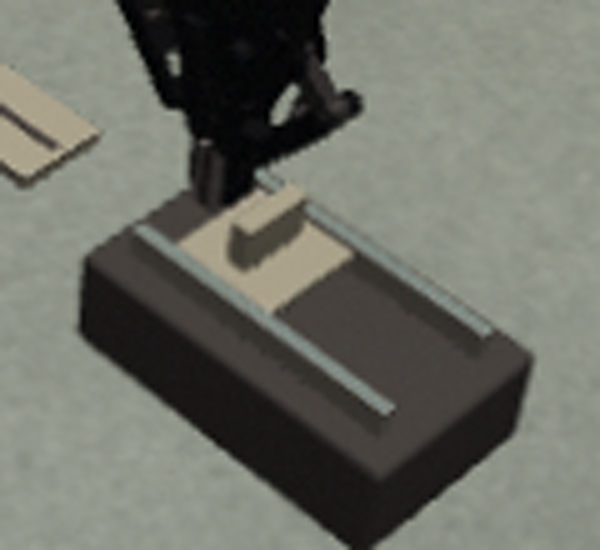

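```bash
python3 -m inch '[[0,0,0.2,-0.8,0,0,0],[0,0,0.2,-1.6,0,0,0],[0,0,0.2,-2.4,0,0,0],[0,0,0.2,-3.2,0,0,0],[0,0,0.2,-4,0,0,0],[0,0,0.2,-4.8,0,0,0],[0,0,0.2,-5.6,0,0,0],[0,0,0.2,-6.2,0,0,0],[0,0,0.2,-6.4,0,0,0],[0,0,0.2,-6.4,0,0,0]]'
python3 - <<'E'
from rackfit import *
im=arm.get_image("wrist"); c=cam("wrist"); s=arm.read_state(); pickle.dump((c,s),open("w14.pkl","wb")); print(s['contact_force'])
cv2.imwrite("pics/w14.png",cv2.resize(im[:,:,::-1],None,fx=1.5,fy=1.5,interpolation=cv2.INTER_CUBIC))
p=[455.5,264.4,-1.5]
for q in (50,55,60,64): print(q,(proj(W(p,[(29,q-3,69),(29,q-61,69),(20,q-26,95)]),c)*1.5).round().tolist())
E
```

```text
clock: 14.93
position: [454.9, 272.5, 94.4]
ee_rot: [-0.009, -0.707, 0.707, 0.008]
contact_force: [-0.4, 0.2, 0.2]
gripper_width: -0.2
[-0.10206898 -0.39948709 -1.1761005 ]
50 [[283.0, 281.0], [436.0, 281.0], [337.0, 328.0]]
55 [[270.0, 281.0], [423.0, 281.0], [321.0, 328.0]]
60 [[256.0, 281.0], [410.0, 281.0], [306.0, 328.0]]
64 [[246.0, 281.0], [399.0, 281.0], [293.0, 328.0]]
```

View pics/w14.png

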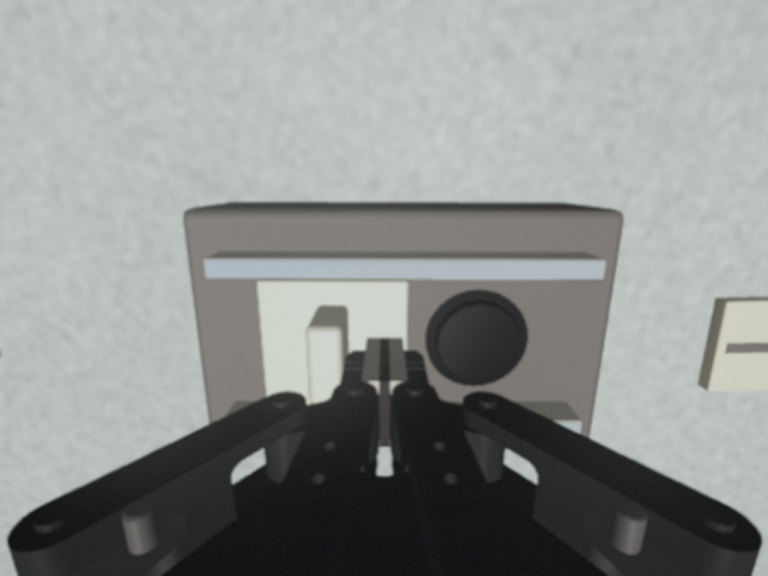

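```bash
python3 -m inch '[[0,0,0,-0.2,0,0,0],[0,0,0,-0.3,0,0,0],[0,0,0,-0.4,0,0,0],[0,0,0,-0.4,0,0,0]]'
python3 - <<'E'
from rackfit import *
im=arm.get_image("wrist"); c=cam("wrist"); s=arm.read_state(); print(s['contact_force'])
cv2.imwrite("pics/w15.png",cv2.resize(im[150:300,100:400,::-1],None,fx=2.5,fy=2.5,interpolation=cv2.INTER_CUBIC))
p=[455.5,264.4,-1.5]
for q in (55,60,64): print(q,((proj(W(p,[(29,q-3,69),(29,q-61,69),(20,q-26,95)]),c)-[100,150])*2.5).round().tolist())
E
```

```text
clock: 15.32
position: [454.8, 275.2, 94.3]
ee_rot: [-0.009, -0.706, 0.708, 0.009]
contact_force: [0.3, -1.7, 0.2]
gripper_width: 0.1
[-0.35160826 -0.74337402  0.14841983]
55 [[212.0, 93.0], [468.0, 93.0], [301.0, 171.0]]
60 [[190.0, 93.0], [446.0, 93.0], [275.0, 171.0]]
64 [[173.0, 93.0], [429.0, 93.0], [254.0, 171.0]]
```

View pics/w15.png

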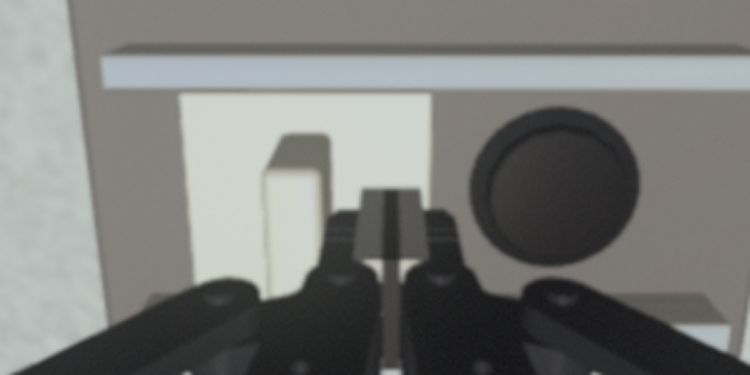

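```bash
python3 -m inch '[[0,0,0,0.5,0,0,0],[0,0,-0.8,2,0,0,0],[0,0,-0.8,3.5,0,0,0],[0,0,-0.8,4.3,0,0,0],[0,0,-0.8,4.3,0,0,0],[0,0,-0.8,4.3,0,0,0]]'
python3 - <<'E'
from rackfit import *
c=pickle.load(open("w14.pkl","rb"))[0]
im=arm.get_image("wrist"); c2=cam("wrist"); s=arm.read_state(); print(s['contact_force'],s['position'])
cv2.imwrite("pics/w16.png",cv2.resize(im[:,:,::-1],None,fx=1.5,fy=1.5,interpolation=cv2.INTER_CUBIC))
# button cap in w14: ellipse cap approx x 438-527, y 303-385 (1.5x)
print("button w14",atz([(482.5/1.5,344/1.5)],c,61))
print("pred tip/btn px",proj([[455.3,232.3,61]],c2)*1.5)
for m in arm.masks_of("button","wrist"): print(m['conf'],m['extent'])
delta([455,232.4,80.5],frame([0,0,-1],hd(268.5)))
im=arm.get_image("scene"); cv2.imwrite("pics/s16.png",cv2.resize(im[190:300,300:420,::-1],None,fx=5,fy=5,interpolation=cv2.INTER_CUBIC))
E
```

```text
clock: 15.87
position: [454.2, 231.8, 103.0]
ee_rot: [-0.01, -0.707, 0.707, 0.008]
contact_force: [-0.9, 0.4, -0.1]
gripper_width: 0.2
[ 0.50909423  1.1102934  -0.13786457] [454.29989391 232.37165302 102.95058494]
button w14 [[454.6697449  232.18568064  61.        ]]
pred tip/btn px [[386.35641096 335.97801616]]
0.61 [226.9, 198.3, 54.1, 37.3]
shift cm [-0.07, 2.23, 0.02] rot deg [-0.01, 0.05, -0.16]
```

View pics/w16.png

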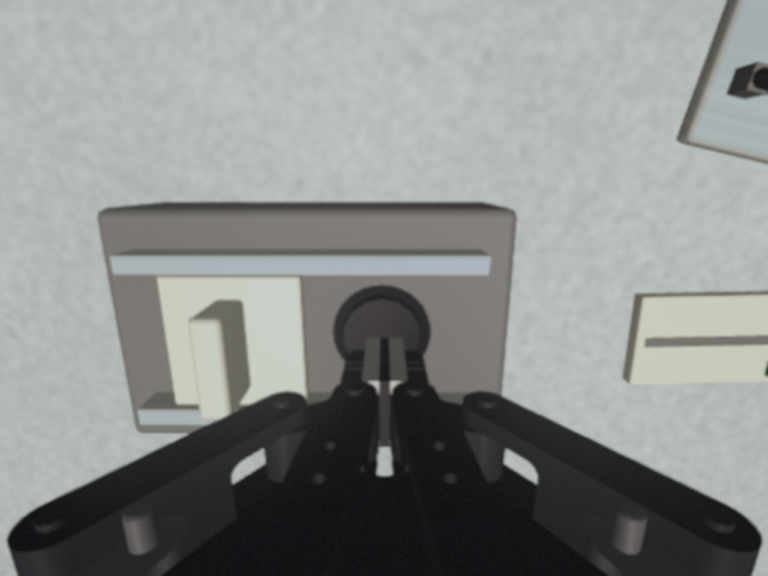

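View pics/s16.png

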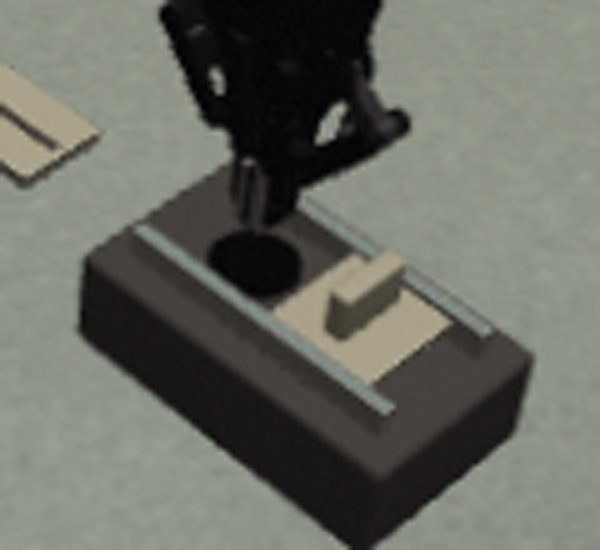

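```bash
python3 -m inch '[[0,0,0.7,0,0,0,0],[0,-0.05,1.4,0,0,0,0],[0,-0.05,2,0,0,0,0],[0,-0.05,2.2,0,0,0,0],[0,-0.05,2.2,0,0,0,0]]'; python3 -m inch '[[0,0,0.15,0,0,0,0],[0,0,0.3,0,0,0,0],[0,0,0.3,0,0,0,0]]'
```

```text
clock: 16.43
position: [454.0, 232.3, 79.7]
ee_rot: [-0.009, -0.706, 0.708, 0.009]
contact_force: [-1.3, -0.2, 1.0]
gripper_width: -0.3
clock: 16.68
position: [454.3, 232.5, 77.6]
ee_rot: [-0.01, -0.707, 0.707, 0.008]
contact_force: [-2.1, 0.6, 2.1]
gripper_width: 0.1
```

```bash
python3 -m inch '[[0,0,0.15,0,0,0,0],[0,0,0.3,0,0,0,0],[0,0,0.35,0,0,0,0],[0,0,0.35,0,0,0,0]]'
```

```text
clock: 17.02
position: [454.4, 232.5, 74.3]
ee_rot: [-0.01, -0.707, 0.707, 0.008]
contact_force: [-1.8, -0.6, 5.6]
gripper_width: 0.1
```

```bash
python3 -m inch '[[0,0,0.1,0,0,0,0],[0,0,0.15,0,0,0,0],[0,0,0.15,0,0,0,0],[0,0,0.15,0,0,0,0]]'
```

```text
clock: 17.35
position: [454.5, 232.5, 74.1]
ee_rot: [-0.009, -0.707, 0.707, 0.008]
contact_force: [-6.0, -1.0, 13.5]
gripper_width: 0.0
```

```bash
python3 -m inch '[[0,0,-0.5,0,0,0,0],[0,0,-1.5,0,0,0,0],[0,0,-3,0,0,0,0],[0,0,-6,0,0,0,0],[0,0,-9,0,0,0,0],[0,0,-12,0,0,0,0],[0,0,-15,0,0,0,0],[0,0,-15,0,0,0,0],[0,0,-15,0,0,0,0]]'
python3 - <<'E'
from rackfit import *
im=arm.get_image("wrist"); c=cam("wrist"); s=arm.read_state(); print(s['contact_force'],s['position'])
v=cv2.resize(im[:,:,::-1],None,fx=1.5,fy=1.5,interpolation=cv2.INTER_CUBIC); cv2.imwrite("pics/w17.png",v)
im=arm.get_image("scene"); cv2.imwrite("pics/s17.png",cv2.resize(im[110:340,140:420,::-1],None,fx=2.7,fy=2.6,interpolation=cv2.INTER_CUBIC))
im=arm.get_image("top"); cv2.imwrite("pics/t17.png",cv2.resize(im[80:260,90:410,::-1],None,fx=2.5,fy=2.5,interpolation=cv2.INTER_CUBIC))
for l in ["breadboard","mouse","marker"]:
  for m in arm.masks_of(l,"top")[:1]: print(l,m['conf'],m['extent'])
cs=cam("scene")
D=[W([574.2,-24.4,-13.2],[(0,y,68)])[0] for y in (-40,40)]
for d in D: q=proj(disc(d,hd(76.8)),cs); print((q.min(0)).round(1),(q.max(0)-q.min(0)).round(1))
arm.get_image("scene")
for m in arm.masks_of("puck","scene"): print(m['conf'],m['extent'])
p=[455,264.4,-1.5]
for q in (55,60,64): print(q,(proj(W(p,[(29,q-3,69),(29,q-61,69),(20,q-26,95)]),c)*1.5).round().tolist())
E
```

```text
clock: 18.1
position: [455.2, 233.5, 224.9]
ee_rot: [0.011, 0.708, -0.706, -0.007]
contact_force: [-0.3, -0.6, -0.5]
gripper_width: 0.1
[ 0.12386911  0.51158382 -0.94367216] [454.29467559 232.8112025  223.09635185]
mouse 0.66 [140.1, 88.5, 41.4, 47.0]
marker 0.64 [293.9, 76.9, 5.9, 54.4]
[210.8 178.7] [40.  38.2]
[224.1 196.5] [41.7 39.5]
0.76 [146.6, 177.4, 39.7, 28.8]
0.72 [213.5, 181.3, 37.0, 33.1]
0.71 [238.8, 137.7, 31.1, 18.1]
0.42 [344.2, 235.1, 15.1, 13.8]
55 [[264.0, 236.0], [348.0, 236.0], [289.0, 256.0]]
60 [[256.0, 236.0], [341.0, 236.0], [282.0, 256.0]]
64 [[251.0, 236.0], [335.0, 236.0], [275.0, 256.0]]
```

View pics/w17.png

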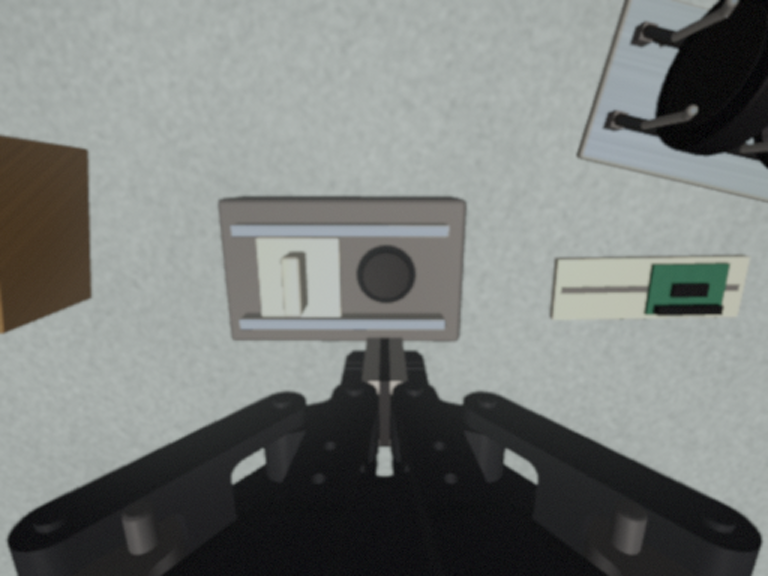

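View pics/s17.png

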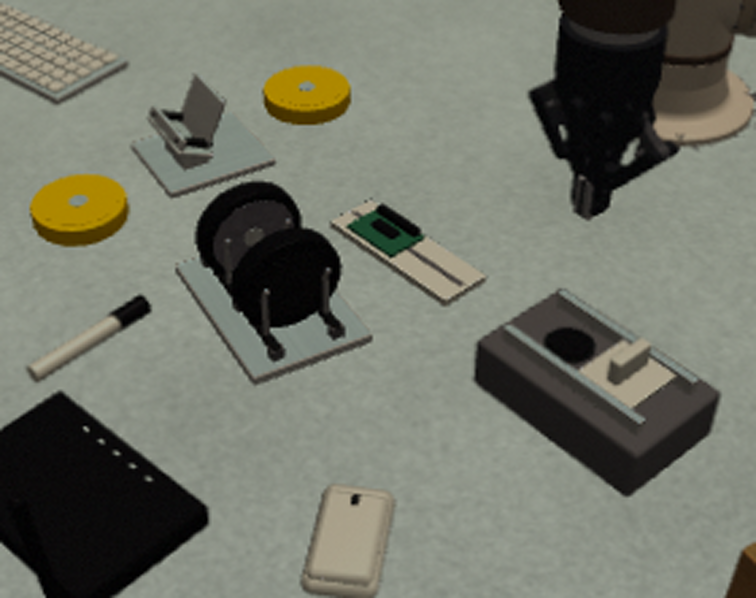

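View pics/t17.png

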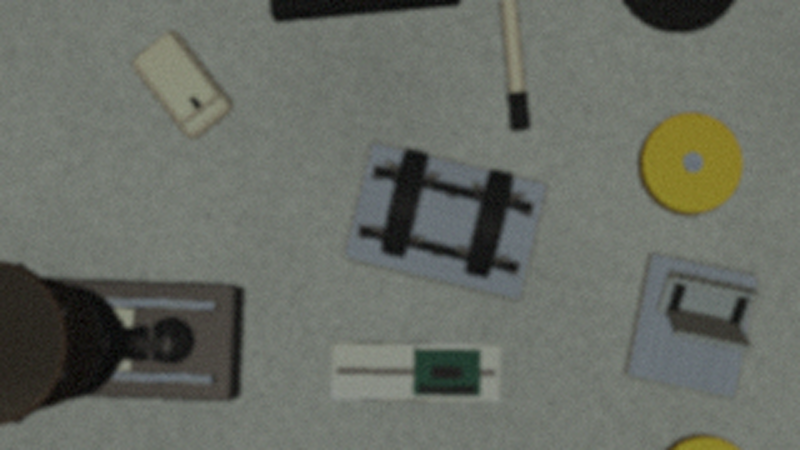

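```bash
python3 -c "
from bench import arm
print(arm.job_done()); s=arm.read_state(); print(s['clock'],s['contact_force'])"
```

```text
the job is handed in; nothing more can be done
None
the job is handed in; nothing more can be done
```

The puck is docked upright in the free bay, the safety tab is slid open and left open, and the button has been pressed to its stop. I handed the job in about 18 s into the 64 s allowed; no verdict is reported, so the result rests on my own checks.

- **Puck:** I drew it up along the slope of the stand and lowered it between the tines. After contact at about 8 N I released it and backed straight up. The last scene picture shows it upright in the bay, with its outline within about 3 px of where a seated puck should be. The neighbouring puck looks unmoved.
- **Tab:** I pushed the fin with the closed fingers. My picture estimates of its travel disagree slightly, ranging from 60 to 63 mm, but all are above the 55 mm needed.
- **Button:** It went down about 6 mm, and the force then rose from 5.6 N to 13.5 N with no further travel, so I took that as its stop. I lifted the arm well clear afterwards. I did not measure whether the button sprang fully back up.
- **Bystanders:** The mouse and marker were still within a few pixels of their starting positions in the top view. The detector missed the breadboard in the last top picture, but it lies in the same place by eye.

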